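# Change the mitre box over to the next length

## Robot

A 6-joint arm with a two-finger parallel gripper is mounted at the origin on the work surface. World frame = base frame: x ahead of the robot, y to its left, z up, the work surface at z = 0. Lengths are in m, angles in rad, forces in N, time in s.
With the tool pointing down it reaches from about 0.225 to 0.875 m from the base axis. Payload 3.4 kg.
Tool frame: the origin (TCP) lies at the very end of the fingers, on their centre line; the grasp point (between the pads) lies 19 mm behind it; z points along the fingers, y is the direction in which the jaws open and shut (so a half turn about z gives the same grasp; the last joint's range is limited). The gripper opens to 85 mm and grips with 20 to 120 N. Pads are 22 mm wide; open, the fingers measure 114 mm over their backs; the gripper's body (76 mm by 85 mm) begins 54 mm behind the grasp point. The pads swing forward as they close: fully open they stand 13 mm farther back than shut.
Start: joints at [1.172, 0.276, 1.505, -0, 1.361, -0.121], TCP at [0.158, 0.553, 0.231] pointing down, gripper open.
Joint ranges: [-2.89, 2.89], [-0.75, 2.08], [0.22, 2.7], [-1.18, 4.32], [0.11, 2.71], [-2.7, 2.7]. Speed limits (rad/s): [2.57, 2.57, 3.14, 3.14, 3.14, 3.14].

## Interface

Orientations are given as a unit quaternion [w, x, y, z].
In Python, from rig import get_state, get_image, calibration, sign_off gives the robot as it stands. The module is installed in compiled form; this text tells all that it offers.
- The arm moves only by the tool drive_tool, never from a script. Its argument "targets" is one flat list of numbers, 7 for each row, row after row: the turn, a rotation vector about the tool's x, y, z in degrees, then the shift along the tool's x, y, z in mm, then the opening, from 0 (shut) to 1 (fully open). In form: [wx, wy, wz, tx, ty, tz, fingers, wx, wy, wz, tx, ty, tz, fingers, ...]. A call has 1 to 12 rows; each row shifts and turns the commanded pose from where the row before left it, along the tool's axes as they then stand; what a row does not reach is not made up. A row lasts 1/8 s, in which the tool goes at most 62.5 mm and 10.7 degrees, less where a joint would pass 70% of its speed; a pose out of reach is approached as far as the arm can. A call is refused whole if a number of a shift passes 62.5 or a number of a turn 10.7, either way. A call with a gripper value outside its range is refused whole. The fingers move at their own pace and stop on an object; "grip_force" is the grip in N (left out, the last holds). Time passes only in rows, so rows that do not move let the fingers close. It gives the time, the measured TCP pose, the force and the opening at its end, in the units of the state.
- get_state(): the state, without advancing time (a new reading comes with each control period).
- get_image(name): name is "scene" or "top"; returns the picture (480x640x3 uint8, red, green, blue); there is no depth.
- calibration(name): a dict with "mtx" (3x3 intrinsics, pixels), "world_to_cam" (4x4, takes a point from world to camera coordinates). Camera axes: x right, y down, z forward; pixel columns grow to the right and rows downward; lengths in m; the calibration is good to about 2 mm. A picture is of the moment at which its call begins. calibration takes no time and is no camera call.
- sign_off(): hands the job in, once; it reports no verdict.
The state is a dict: "clock": time; "qpos": joint angles; "qd": joint speeds; "effort": joint torques, N m; "position": TCP position; "ee_rot": TCP orientation; "contact_force": force on the tool from outside, world axes, zero at the start; "moment": the same for the moment, N m; "width": finger opening in m.
Only numpy, scipy, OpenCV 4.12 (cv2) and the standard library are available. Lean on these libraries where they do the work, as an engineer would, in place of code of your own. Each camera call takes 0.05 s, during which the arm holds its last target.

## Task

Change the mitre box over to the next longer cut: squeeze the two sprung buttons of its length stop and draw the tube out to the very next hole, so that both buttons pop out there, and after that lay the uncut stock length flat in the mitre box's channel with its end against the stop plate. Clear all the cut pieces, the one still in the channel too, into the sorting tray, each flat in a pocket of the row that fits its length, and leave the other things on the bench where they are.

Things in the scene. Friction and masses are not known exactly. Their poses are not given: they have to be found in the camera images.
- mitre: Wooden U-shaped mitre box, fixed to the bench, carrying the length stop. Origin: bench level, below the middle of the channel's +y mouth. The channel runs along y, 0 to -280 mm, open above and at both ends, 34 mm wide, floor 20 mm above the bench; walls 11 mm thick, tops at 56 mm. x across, away from the robot, y out to the stop. The floor juts 20 mm past the mouth. 3 mm saw slot at y -45.
- stop_arm (a joint): Slide of the stop's outer tube, m, growing outwards (+y of the mitre box): 0 in its hole at the start, +0.025 at the next, +0.05 at the one after, -0.025 inwards. Grey square steel tube 26 x 26 x 201 mm, level along y, axis at x 92, z 46 mm of the mitre box (51 mm from box wall; bench below), 12 mm holes every 25 mm in both sides. Friction 1.5 N; 1.2 mm play when latched.
- button_near (a joint): Inward travel, m, of the brass round-headed sprung button (10 mm) on the tube's robot side: 0 popped out through a hole (4 mm proud), 0.004 flush, 0.0065 under the tube's wall. 2 N out, 3 N flush. It sits in the fixed inner tube, so it does not move with the outer tube. Squeeze both flush, draw the tube with 10 to 15 N: they duck under and pop out at the next holes if nothing covers these.
- button_far (a joint): The same for the other button, on the tube's far side (+x of the mitre box); the two travel independently.
- button_mid (a point): Midpoint between the two buttons on the tube's axis, 46 mm above the bench; fixed at (92, -50, 46) mm of the mitre box, same axes. The button heads stand out to 17 mm either side of it along x. The tube's top is 13 mm higher.
- stop_face (a point): Point on the stop plate that the end of a bar in the channel meets, 31 mm above the bench; moves with the outer tube, axes of the mitre box. The plate (steel, 6 mm thick, 22 to 64 mm above the bench) is on the tube's outer end and crosses in front of the channel; this face looks to -y (back at the channel). 55 mm outside the mouth at the start, 80 mm at the next hole.
- bar: The stock length: uncut aluminium square tube 22 x 22 x 220 mm, about 0.11 kg, lying on the bench. Origin at its middle, x along its length. On the bench its origin is 11 mm up, in the channel 31 mm.
- tray: Wooden sorting tray, grey floor, fixed to the bench, 188 (x) x 250 (y) mm, floor 10 mm up, ribs 6 mm high. Three rows along y, two pockets each: short row at x -58 mm (nearest the robot), medium at 0, long at +58. Pockets 44 mm wide in x and 62, 87, 112 mm long in y, middles at y +-36, +-48.5, +-61 mm; 14 mm ribs between rows, 10 mm between pockets. Origin: middle of the underside.
- short1: A short cut piece: aluminium square tube 22 x 22 mm, 50 mm long, 25 g. Origin at its middle, x along its length. Lies on the bench; absent in some runs. On the bench its origin is 11 mm up, in the channel 31, in a pocket 21 mm.
- short2: A short cut piece: aluminium square tube 22 x 22 mm, 50 mm long, 25 g. Origin at its middle, x along its length. Lies on the bench; absent in some runs. On the bench its origin is 11 mm up, in the channel 31, in a pocket 21 mm.
- medium1: A medium cut piece: aluminium square tube 22 x 22 mm, 75 mm long, 37 g. Origin at its middle, x along its length. Lies on the bench; absent in some runs. On the bench its origin is 11 mm up, in the channel 31, in a pocket 21 mm.
- medium2: A medium cut piece: aluminium square tube 22 x 22 mm, 75 mm long, 37 g. Origin at its middle, x along its length. Lies on the bench; absent in some runs. On the bench its origin is 11 mm up, in the channel 31, in a pocket 21 mm.
- long1: A long cut piece: aluminium square tube 22 x 22 mm, 100 mm long, 50 g. Origin at its middle, x along its length. Lies on the bench; absent in some runs. On the bench its origin is 11 mm up, in the channel 31, in a pocket 21 mm.
- long2: A long cut piece: aluminium square tube 22 x 22 mm, 100 mm long, 50 g. Origin at its middle, x along its length. The last one sawn: starts in the channel of the mitre box, its end at the stop plate, some 50 mm of it outside the mouth. On the bench its origin is 11 mm up, in the channel 31, in a pocket 21 mm.
- glue: Bystander: a white glue bottle, 56 mm across, 170 mm high. Origin at the centre of its underside.
- jar: Bystander: a glass jar, 72 mm across, 100 mm high. Origin at the centre of its underside.
- screwdriver: Bystander: a screwdriver, 200 mm long, lying. Origin at the centre of its underside.
- tape: Bystander: a tape measure, 66 x 36 x 62 mm. Origin at the centre of its underside.
- square: Bystander: a try square, stock 110 mm, blade 150 mm, lying flat. Origin at the centre of its underside.
- pencil: Bystander: a flat carpenter's pencil, 110 x 14 x 8 mm, lying. Origin at the centre of its underside.

How it is judged:
On the way, in this order (a step that is already met when the one before it is completed fails the run):
1. the length stop is out at the next hole, both buttons popped out (value of joint stop_arm between 0.0225 and 0.0275 m and value of joint each of button_near, button_far below 0.002 m), for 0.2 s.
2. the stock length lies in the channel against the stop plate (y of bar in the frame of stop_face between -0.1145 and -0.107 m and x of bar in the frame of mitre between -0.01 and 0.01 m and z of bar in the frame of mitre between 0.027 and 0.035 m and angle between the x axis of bar and the y axis of mitre, either way round below 0.13 rad), for 0.2 s.
At the end, for the whole second after the job is handed in: Stop latched one hole (25 +-2.5 mm) further out, both buttons out (under 2 mm in); bar on the channel floor (4 mm), end within 4.5 mm of the stop plate, in line within 0.13 rad; each piece present flat on the tray floor (3 mm) in a pocket of its row; all at rest (all of step 1 and all of step 2 and linear speed of each of bar, short1, short2, medium1, medium2, long1, long2 below 0.02 m/s and x of short1 in the frame of tray between -0.073 and -0.043 m and y of short1 in the frame of tray between -0.045 and 0.045 m and z of short1 in the frame of tray between 0.018 and 0.024 m and x of short2 in the frame of tray between -0.073 and -0.043 m and y of short2 in the frame of tray between -0.045 and 0.045 m and z of short2 in the frame of tray between 0.018 and 0.024 m and x of medium1 in the frame of tray between -0.015 and 0.015 m and y of medium1 in the frame of tray between -0.0575 and 0.0575 m and z of medium1 in the frame of tray between 0.018 and 0.024 m and x of medium2 in the frame of tray between -0.015 and 0.015 m and y of medium2 in the frame of tray between -0.0575 and 0.0575 m and z of medium2 in the frame of tray between 0.018 and 0.024 m and x of long1 in the frame of tray between 0.043 and 0.073 m and y of long1 in the frame of tray between -0.07 and 0.07 m and z of long1 in the frame of tray between 0.018 and 0.024 m and x of long2 in the frame of tray between 0.043 and 0.073 m and y of long2 in the frame of tray between -0.07 and 0.07 m and z of long2 in the frame of tray between 0.018 and 0.024 m); the robot touches nothing.
It fails at once if one of the other things on the bench is pushed more than 4 cm from its place (distance of any of glue, jar, screwdriver, tape, square, pencil from where it was at the start of the episode above 0.04 m).
It fails at once if the glue bottle, the jar or the tape measure is knocked over (angle between any of glue, jar, tape's own z axis and vertical above 0.5 rad).
Of short1, short2, medium1, medium2, long1 only 3 to 5 are there at a start; the rules pass over those that are not, and their reading is None.
At some moment in a run one of short1, short2, medium1, medium2, long1 may be knocked a few centimetres aside while the robot is not near it.
Once in a run the grip may slacken for a moment while it holds something.
It also fails if it takes over 210 s, if anything falls off the work surface, if the arm or the gripper's body presses on something with over 40 N, if the wrist force passes 120 N, or if a joint passes its speed limit or range.

## Working session

There is one attempt and no reset: what is moved stays moved. The work goes in short steps, Python scripts to look and compute and a tool call to move; the robot and the scene stay as the last step left them, time stands still between calls to the robot, and variables do not carry over. Pictures are saved under pics/ and viewed, and the job is handed in when it is done.

Besides the shell and the picture viewer there is one more tool, called after ">>>" as name(argument=value, ...) on one line, values as JSON. drive_tool: Moves the arm, as the interface text tells. Its arguments: {"type":"object","properties":{"targets":{"type":"array"},"grip_force":{"type":"number"}},"required":["targets"]}

```bash
mkdir -p pics; ls; python3 - <<'E'
from rig import *
import cv2,numpy as np
np.set_printoptions(precision=4,suppress=True)
for n in("scene","top"):
    im=get_image(n); cv2.imwrite(f"pics/{n}0.png",im[:,:,::-1]); c=calibration(n); print(n,c["mtx"],c["world_to_cam"])
print(get_state())
E
```

```text
pics
scene [[577.9496   0.     312.7497]
 [  0.     577.9496 243.6677]
 [  0.       0.       1.    ]] [[ 0.8737  0.4864 -0.0076 -0.5016]
 [ 0.2773 -0.5108 -0.8137 -0.0709]
 [-0.3996  0.7089 -0.5812  1.7124]
 [ 0.      0.      0.      1.    ]]
top [[479.7207   0.     320.4244]
 [  0.     479.7207 244.2076]
 [  0.       0.       1.    ]] [[ 0.0715 -0.9974 -0.0045  0.0527]
 [-0.9727 -0.0687 -0.2215  0.5477]
 [ 0.2206  0.0202 -0.9752  1.0533]
 [ 0.      0.      0.      1.    ]]
{'clock': 0.1, 'qpos': array([ 1.172 ,  0.2765,  1.506 , -0.    ,  1.3607, -0.121 ]), 'qd': array([-0.0008, -0.0011, -0.0013, -0.0007,  0.0015, -0.0004]), 'effort': array([  0.0023, -41.7701, -24.6405,  -0.    ,   0.0056,   0.    ]), 'position': array([0.1575, 0.5525, 0.2305]), 'ee_rot': array([-0.0002,  0.1384,  0.9904, -0.0008]), 'contact_force': array([ 0.4888, -0.2298, -0.1892]), 'moment': array([ 0.0121,  0.0319, -0.0065]), 'width': 0.08556041299143945}
```

View pics/scene0.png

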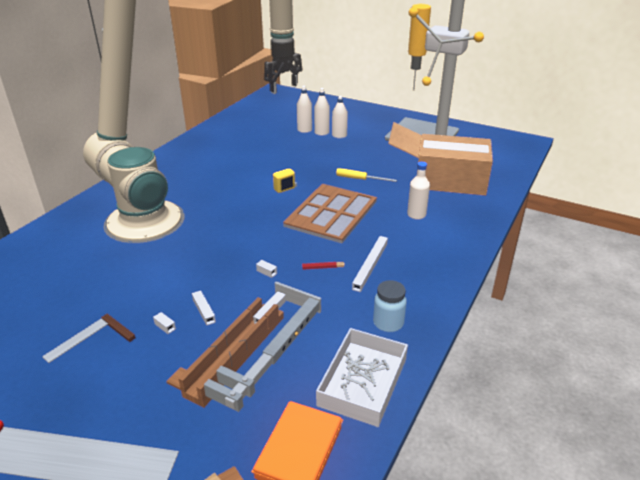

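View pics/top0.png

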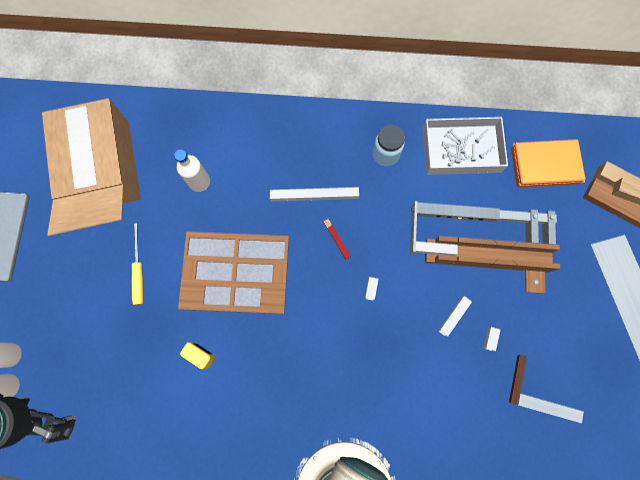

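The scene view shows three loose pieces, the bar, the tray and the mitre box, with the stop on its far side. In the top view the pieces are at (372,289), (455,316) and (492,339). The bar is at (315,194), the tray at (235,273), and the stop plate at column 415. I'll zoom in for measurements.

```bash
cat > h.py <<'E'
import numpy as np,cv2
from rig import *
np.set_printoptions(precision=4,suppress=True)
def ray(n,u,v,z):
    c=calibration(n);M=c["world_to_cam"];R=M[:3,:3];t=M[:3,3]
    d=R.T@np.linalg.inv(c["mtx"])@[u,v,1.];o=-R.T@t
    return o+d*(z-o[2])/d[2]
def proj(n,P):
    c=calibration(n);M=c["world_to_cam"];P=np.atleast_2d(P)
    q=(M[:3,:3]@P.T+M[:3,3:]); q=c["mtx"]@q; return (q[:2]/q[2]).T
def crop(n,im,x0,y0,w,h,s,out):
    cv2.imwrite(out,cv2.resize(im[y0:y0+h,x0:x0+w,::-1],None,fx=s,fy=s,interpolation=cv2.INTER_CUBIC))
def rect(im,x0,y0,x1,y1,z,thr=150):
    # minAreaRect of bright top surface, in world at height z
    a=im[y0:y1,x0:x1].min(axis=2); m=(a>thr).astype(np.uint8)
    k,l,st,ce=cv2.connectedComponentsWithStats(m); i=1+np.argmax(st[1:,4])
    ys,xs=np.nonzero(l==i)
    P=np.array([ray("top",x+x0,y+y0,z)[:2] for x,y in zip(xs,ys)])
    r=cv2.minAreaRect((P*1000).astype(np.float32)); return r,len(xs)
E
python3 - <<'E'
from h import *
t=cv2.imread("pics/top0.png")[:,:,::-1];s=cv2.imread("pics/scene0.png")[:,:,::-1]
crop("top",t,400,185,180,120,4.4,"pics/c1.png")
crop("top",t,170,225,130,95,6,"pics/c2.png")
crop("scene",s,160,270,180,140,4.2,"pics/c3.png")
for n,b in dict(bar=(260,180,370,208),p1=(360,272,385,305),p2=(435,290,475,340),p3=(480,322,505,356)).items():
    print(n,rect(t,*b,.022,170))
E
```

```text
bar (((680.1610107421875, 117.0851058959961), (23.256650924682617, 218.05528259277344), 6.088898181915283), 786)
p1 (((453.5459289550781, -35.40696334838867), (21.997774124145508, 52.74851608276367), 82.42124938964844), 206)
p2 (((402.39898681640625, -232.80142211914062), (22.5633602142334, 103.09931945800781), 56.65608215332031), 432)
p3 (((356.531005859375, -319.69952392578125), (22.011062622070312, 52.70869445800781), 76.98668670654297), 220)
```

View pics/c1.png

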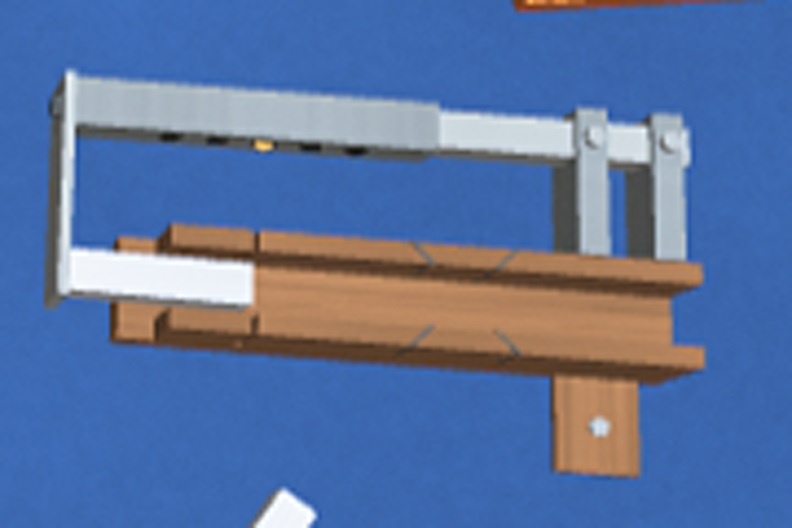

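View pics/c2.png

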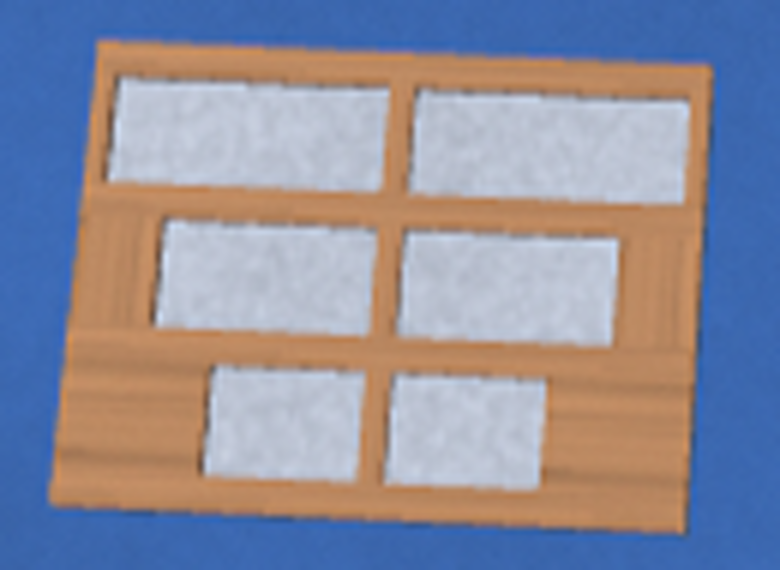

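View pics/c3.png

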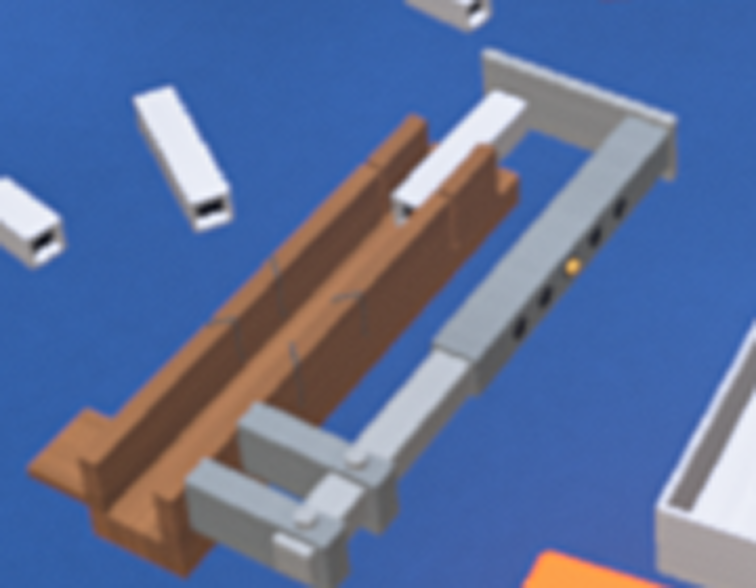

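```bash
cat > fit.py <<'E'
from h import *
from scipy.optimize import least_squares
def W(p,P):
    P=np.atleast_2d(P)/1000.;c,s=np.cos(p[2]),np.sin(p[2])
    return np.c_[p[0]+c*P[:,0]-s*P[:,1],p[1]+s*P[:,0]+c*P[:,1],P[:,2]]
def t1(u,v,x0,y0,s): return (x0+(u+.5)/s-.5,y0+(v+.5)/s-.5)
def fit(obs,p0):
    f=lambda p:np.concatenate([(proj(n,W(p,P))[0]-uv) for n,P,uv in obs])
    r=least_squares(f,p0,loss="soft_l1"); return r.x,r.fun.reshape(-1,2)
E
python3 - <<'E'
from fit import *
A=lambda u,v:t1(u,v,400,185,4.4)
B=lambda u,v:t1(u,v,160,270,4.2)
C=lambda u,v:t1(u,v,170,225,6)
o=[("top",(28,0,56),A(170,226)),("top",(28,-280,56),A(703,265)),("top",(79-4,-50,46),A(263,146)),
("top",(28,-45,56),A(258,232)),("top",(105,-146,59),A(439,103)),
("scene",(28,0,56),B(492,148)),("scene",(109,-50,46),B(572,266)),("scene",(-28,0,56),B(416,116)),("scene",(105,-146,59),B(472,357)),]
p,r=fit(o,[.6,-.2,0]);print(p,np.degrees(p[2]));print(r)
t=cv2.imread("pics/top0.png");s=cv2.imread("pics/scene0.png")
def seg(im,n,p,a,b,col):
    q=proj(n,W(p,[a,b])); cv2.line(im,*[tuple(int(v*16) for v in k) for k in q*K+K/2],col,1,cv2.LINE_AA,4)
K=4
def draw(im,n,p,segs,col=(0,0,255)):
    for a,b in segs: seg(im,n,p,a,b,col)
S=[((x,0,56),(x,-280,56)) for x in(-28,-17,17,28)]+[((x,-146,59),(x,55,59)) for x in(79,105)]+[((-13,55,64),(105,55,64)),((79,-146,59),(105,-146,59)),((75,-50,46),(109,-50,46))]
S+=[((-28,20,20),(28,20,20))]
T=[]
for cx,l,cy in((-58,62,36),(0,87,48.5),(58,112,61)):
    for sg in(-1,1):
        a,b,c,d=cx-22,cx+22,sg*cy-l/2,sg*cy+l/2
        T+=[((a,c,16),(b,c,16)),((b,c,16),(b,d,16)),((b,d,16),(a,d,16)),((a,d,16),(a,c,16))]
T+=[((-94,-125,16),(94,-125,16)),((94,-125,16),(94,125,16)),((94,125,16),(-94,125,16)),((-94,125,16),(-94,-125,16))]
ot=[("top",(94,125,16),C(98,42)),("top",(94,-125,16),C(712,66)),("top",(-94,-125,16),C(685,533)),("top",(-94,125,16),C(51,505))]
pt,rt=fit(ot,[.5,.4,0]);print("tray",pt,np.degrees(pt[2]));print(rt)
T2=cv2.resize(t,None,fx=K,fy=K,interpolation=cv2.INTER_CUBIC);S2=cv2.resize(s,None,fx=K,fy=K,interpolation=cv2.INTER_CUBIC)
draw(T2,"top",p,S);draw(S2,"scene",p,S);draw(T2,"top",pt,T);draw(S2,"scene",pt,T)
cv2.imwrite("pics/o1.png",T2[185*K:305*K,400*K:580*K]);cv2.imwrite("pics/o2.png",S2[270*K:410*K,160*K:340*K]);cv2.imwrite("pics/o3.png",np.vstack([cv2.resize(T2[225*K:320*K,170*K:300*K],(520,380)),S2[180*K:230*K,260*K:390*K]]))
E
```

```text
[ 0.5555 -0.1824 -0.002 ] -0.11266508844958224
[[ 0.0609 -0.235 ]
 [-0.6462 -0.6565]
 [-0.6456  1.3117]
 [-0.6679 -0.2477]
 [ 1.7137  0.2212]
 [ 0.4998 -0.378 ]
 [ 1.0442  0.4089]
 [-1.8935 -0.5024]
 [-0.8226  2.6014]]
tray [0.4712 0.2938 0.0301] 1.7270764724762762
[[ 0.1125 -0.0556]
 [ 0.0975 -0.0455]
 [ 0.0955 -0.0944]
 [-0.3114  0.1817]]
```

View pics/o1.png

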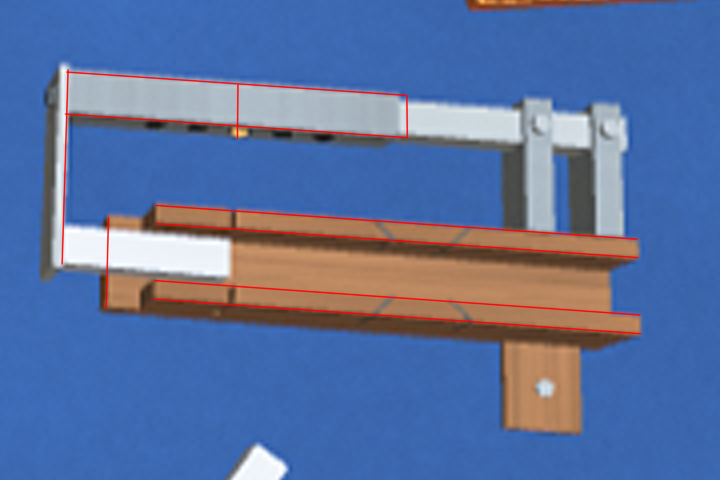

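View pics/o2.png

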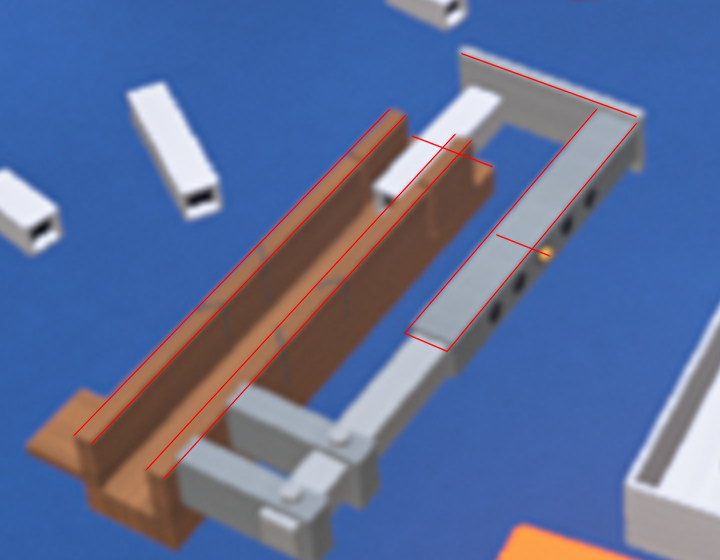

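View pics/o3.png

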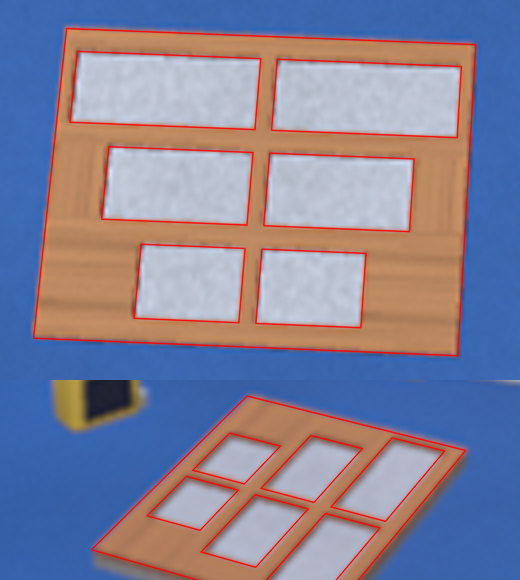

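```bash
python3 - <<'E'
from fit import *
O=lambda u,v:t1(u,v,400,185,4)
Q=lambda u,v:t1(u,v,160,270,4)
o=[("top",(28,0,56),O(155,205)),("top",(28,-280,56),O(638,239)),("top",(-28,-280,56),O(640,334)),("top",(75,-50,46),O(239.5,132)),
("top",(28,-45,56),O(234.5,211)),("top",(-28,20,20),O(101,309)),
("scene",(28,0,56),Q(471,142)),("scene",(109,-50,46),Q(545,254)),("scene",(-28,0,56),Q(387,108)),("scene",(-17,0,56),Q(407,116)),("scene",(28,-280,56),Q(166,476)),("scene",(-28,-280,56),Q(75,435)),("scene",(105,55,59),Q(636,117))]
for sel in("both","top","scene"):
    oo=[x for x in o if sel in("both",x[0])]
    p,r=fit(oo,[.6,-.2,0]);print(sel,p,np.degrees(p[2]));print(r.T)
print("button_mid",W(p,(92,-50,46)))
E
```

```text
both [ 0.5554 -0.1824 -0.0011] -0.06446088448143188
[[-0.0894 -0.4118 -0.0138 -0.8002 -0.6927  1.0535 -0.1352  0.9871  0.3665
  -0.6614 -0.6605 -0.4626 -0.1669]
 [-0.0952 -0.2511 -0.3691  1.5006 -0.2599 -0.391  -0.6739  0.1922  0.0953
  -0.4066  0.426  -0.0602  1.3013]]Traceback (most recent call last):
  File "<stdin>", line 9, in <module>
  File "fit.py", line 9, in fit
    r=least_squares(f,p0,loss="soft_l1"); return r.x,r.fun.reshape(-1,2)
    return func(*args, **kwargs)
    result = trf(vector_fun.fun, vector_fun.jac, x0, f0, J0, lb, ub, ftol, xtol,
                 gtol, max_nfev, x_scale, loss_function, tr_solver,
                 tr_options.copy(), verbose, callback=callback_wrapped)
    return trf_no_bounds(
        fun, jac, x0, f0, J0, ftol, xtol, gtol, max_nfev, x_scale,
        loss_function, tr_solver, tr_options, verbose, callback=callback)
    J = jac(x)
    self._update_jac()
    ~~~~~~~~~~~~~~~~^^
    self.J = self.jac_wrapped(xp_copy(self.x), f0=self.f)
             ~~~~~~~~~~~~~~~~^^^^^^^^^^^^^^^^^^^^^^^^^^^^
    J, dct = approx_derivative(
             ~~~~~~~~~
[... 420 characters left out ...]
          ^^^
    df = [f_eval - f0 for f_eval in f_evals]
                                    ^^^^^^^
    f = np.atleast_1d(self.fun(x, *self.args, **self.kwargs))
                      ~~~~~~~~^^^^^^^^^^^^^^^^^^^^^^^^^^^^^^
    return np.atleast_1d(self.fun(x))
                         ~~~~~~~~^^^
    return self.f(x, *self.args, **self.kwargs)
           ~~~~~~^^^^^^^^^^^^^^^^^^^^^^^^^^^^^^
  File "fit.py", line 8, in <lambda>
    f=lambda p:np.concatenate([(proj(n,W(p,P))[0]-uv) for n,P,uv in obs])
                                ~~~~^^^^^^^^^^
  File "h.py", line 9, in proj
    c=calibration(n);M=c["world_to_cam"];P=np.atleast_2d(P)
ValueError: time passes only in moves, steps and waits
```

```bash
python3 - <<'E'
import rig,pickle
pickle.dump({n:rig.calibration(n) for n in("top","scene")},open("cal.pkl","wb"))
E
sed -i 's/^from rig import \*/from rig import get_state,get_image\nimport pickle\nCAL=pickle.load(open("\.\/cal.pkl","rb"))\ncalibration=lambda n:CAL[n]/' h.py
cat >> h.py <<'E'
from scipy.spatial.transform import Rotation as Ro
def plan(x,y,z,yaw):
    "remaining turn (tool rotvec deg) and shift (tool axes mm) to TCP x,y,z, tool down, tool-y at yaw deg; shift in axes AFTER the turn and now"
    s=get_state();w=s["ee_rot"];R=Ro.from_quat([w[1],w[2],w[3],w[0]])
    a=np.radians(yaw);Y=np.array([np.cos(a),np.sin(a),0]);Z=np.array([0,0,-1.]);X=np.cross(Y,Z)
    T=Ro.from_matrix(np.c_[X,Y,Z]); d=(np.array([x,y,z])-s["position"])*1000
    print("turn",(R.inv()*T).as_rotvec(degrees=True).round(2),"shift now",R.inv().apply(d).round(1),"shift after",T.inv().apply(d).round(1),"q",s["qpos"],"t",s["clock"],"w",s["width"],"F",s["contact_force"])
E
python3 - <<'E'
from h import *
plan(.6473,-.2325,.15,0)
E
```

```text
turn [-0.09  0.05 74.09] shift now [-686.3 -620.5   81.4] shift after [-785.   489.8   80.5] q [ 1.172   0.2765  1.506  -0.      1.3607 -0.121 ] t 0.1 w 0.08556041299143945 F [ 0.4888 -0.2298 -0.1892]
```

>>> drive_tool(targets=[0,0,10.6,0,0,0,0.7,0,0,10.6,0,0,0,0.7,0,0,10.6,0,0,0,0.7,0,0,10.6,0,0,0,0.7,0,0,10.6,0,0,0,0.7,0,0,10.6,0,0,0,0.7,0,0,10.5,0,0,0,0.7,0,0,0,-44,27,0,0.7,0,0,0,-44,27,0,0.7,0,0,0,-44,27,0,0.7,0,0,0,-44,27,0,0.7,0,0,0,-44,27,0,0.7], grip_force=60)

```text
clock: 1.6
position: [0.2931, 0.3314, 0.2311]
ee_rot: [0.0, 0.707, 0.707, -0.0]
contact_force: [0.3, 0.2, 0.3]
width: 0.0594
```

>>> drive_tool(targets=[0,0,0,-44,27,0,0.7,0,0,0,-44,27,0,0.7,0,0,0,-44,27,0,0.7,0,0,0,-44,27,0,0.7,0,0,0,-44,27,0,0.7,0,0,0,-44,27,0,0.7,0,0,0,-44,27,0,0.7,0,0,0,-44,27,0,0.7,0,0,0,-44,27,0,0.7,0,0,0,-44,27,0,0.7,0,0,0,-44,27,20,0.7,0,0,0,0,0,0,0.7])

```text
clock: 3.1
position: [0.5899, -0.1541, 0.2083]
ee_rot: [-0.001, 0.708, 0.706, -0.001]
contact_force: [0.1, 0.6, 0.4]
width: 0.0601
```

```bash
python3 - <<'E'
from h import *
plan(.6473,-.2325,.15,0)
E
```

```text
turn [-0.21 -0.03 -0.22] shift now [-78.2  57.9  58. ] shift after [-78.4  57.4  58.3] q [-0.3692  0.3429  1.4635 -0.0009  1.3387 -0.3651] t 3.1 w 0.060096384092535635 F [0.1361 0.5638 0.3616]
```

>>> drive_tool(targets=[0,0,-0.2,-39,28.5,20,0.6,0,0,0,-39,28.5,20,0.6,0,0,0,0,0,18,0.6,0,0,0,0,0,20,0.6,0,0,0,0,0,20,0.6,0,0,0,0,0,20,0.6,0,0,0,0,0,0,0.6])

```text
clock: 3.98
position: [0.6449, -0.2273, 0.0916]
ee_rot: [-0.002, 0.706, 0.708, -0.001]
contact_force: [0.3, -0.2, -0.0]
width: 0.0515
```

```bash
python3 - <<'E'
from h import *
plan(.6473,-.2325,.027,0)
t=get_image("top");s=get_image("scene")
crop("top",t,400,185,100,80,6,"pics/a1.png");crop("scene",s,230,270,110,100,6,"pics/a2.png")
E
```

```text
turn [-0.24 -0.14  0.22] shift now [-5.3  2.6 64.6] shift after [-5.2  2.4 64.6] q [-0.4408  0.5328  1.4476  0.0005  1.1661 -0.4448] t 3.975 w 0.0515070052822624 F [ 0.2959 -0.1778 -0.019 ]
```

View pics/a1.png

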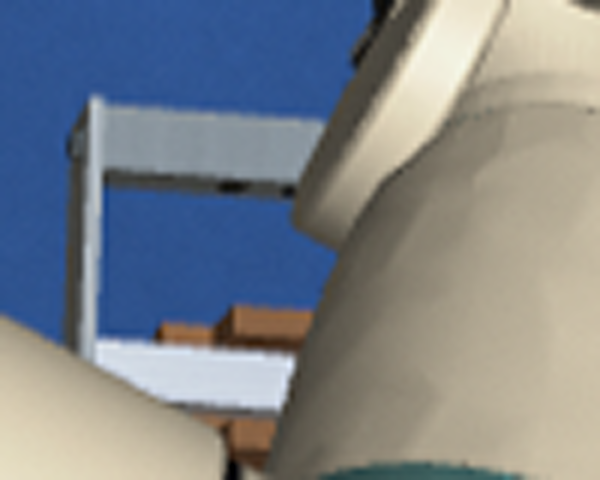

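View pics/a2.png

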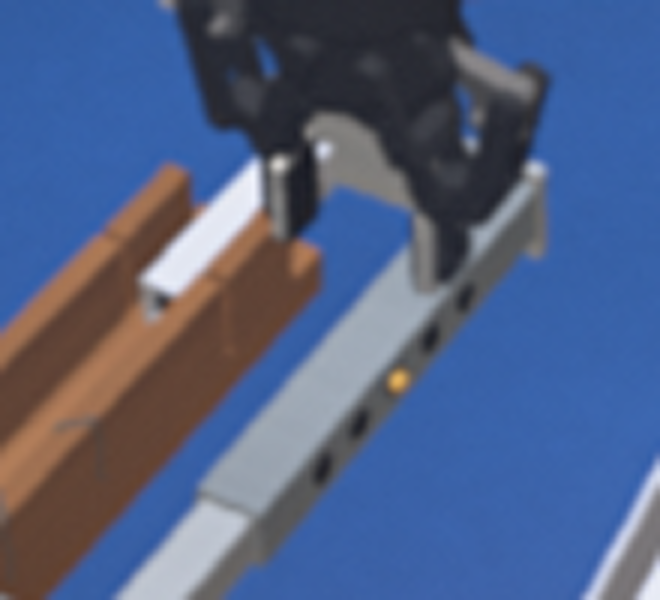

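The gripper hangs above the tube. The brass button is visible in the scene crop at (399,380), about (296,333) in the full picture. I'll go down astride it.

>>> drive_tool(targets=[0,0,0.2,-5,2.5,10,0.6,0,0,0,0,0,15,0.6,0,0,0,0,0,15,0.6,0,0,0,0,0,13,0.6,0,0,0,0,0,11,0.6,0,0,0,0,0,0,0.6,0,0,0,0,0,0,0.6])

```text
clock: 4.95
position: [0.6495, -0.2342, 0.0296]
ee_rot: [0.0, 0.707, 0.707, 0.0]
contact_force: [-0.3, -0.5, 0.5]
width: 0.0515
```

```bash
python3 - <<'E'
from h import *
plan(.6473,-.2325,.027,0)
s=get_image("scene")
crop("scene",s,230,270,110,100,6,"pics/a3.png")
E
```

```text
turn [ 0.04  0.01 -0.02] shift now [ 1.7 -2.2  2.5] shift after [ 1.7 -2.2  2.6] q [-0.4468  0.5954  1.5027  0.0002  1.0428 -0.4466] t 4.95 w 0.05149439797827014 F [-0.2851 -0.458   0.4503]
```

View pics/a3.png

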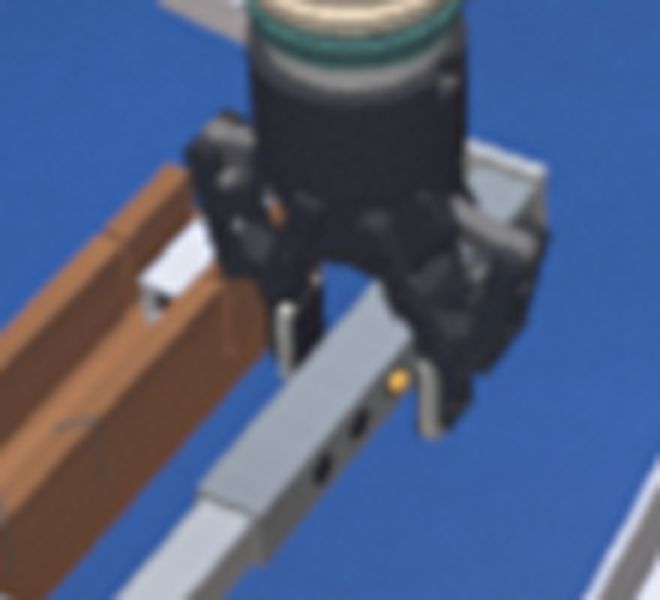

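```bash
python3 - <<'E'
from h import *
for P in [(.675,-.245,.03),(.675,-.245,.05),(.6643,-.2325,.046),(.6495-.026,-.245,.03)]:
    print(P,((proj("scene",P)[0]-[230,270]+.5)*6-.5).round(0))
E
```

```text
(0.675, -0.245, 0.03) [413. 446.]
(0.675, -0.245, 0.05) [411. 406.]
(0.6643, -0.2325, 0.046) [403. 382.]
(0.6234999999999999, -0.245, 0.03) [291. 397.]
```

>>> drive_tool(targets=[0,0,0,1.5,-2,4,0.6,0,0,0,0,0,0,0.55,0,0,0,0,0,0,0.5,0,0,0,0,0,0,0.45], grip_force=50)

```text
clock: 5.5
position: [0.6472, -0.2326, 0.0254]
ee_rot: [0.0, 0.707, 0.707, 0.0]
contact_force: [0.2, -0.7, -0.9]
width: 0.0384
```

>>> drive_tool(targets=[0,0,0,0,0,0,0.4,0,0,0,0,0,0,0.3,0,0,0,0,0,0,0.2,0,0,0,0,0,0,0.2,0,0,0,0,0,0,0.2])

```text
clock: 6.12
position: [0.6472, -0.2326, 0.0257]
ee_rot: [0.0, 0.707, 0.707, 0.0]
contact_force: [-2.8, 0.4, 5.9]
width: 0.0255
```

```bash
python3 - <<'E'
from h import *
plan(.6473,-.2325,.025,0)
E
```

```text
turn [ 0.02 -0.   -0.04] shift now [0.1 0.1 0.7] shift after [0.1 0.1 0.7] q [-0.4462  0.596   1.513   0.0002  1.0323 -0.4456] t 6.125 w 0.025483648578177774 F [-2.8094  0.4238  5.9027]
```

>>> drive_tool(targets=[0,0,0,3,0,0,0.2,0,0,0,3,0,0,0.2,0,0,0,3,0,0,0.2,0,0,0,3,0,0,0.2])

```text
clock: 6.62
position: [0.6473, -0.2283, 0.0258]
ee_rot: [0.005, 0.707, 0.708, -0.004]
contact_force: [-4.3, -21.8, 0.4]
width: 0.0253
```

```bash
python3 - <<'E'
from h import *
plan(.6473,-.2325,.025,0)
s=get_image("scene")
crop("scene",s,230,270,110,100,6,"pics/a4.png")
E
```

```text
turn [0.08 0.73 0.07] shift now [-4.2  0.   0.8] shift after [-4.2  0.   0.8] q [-0.4345  0.592   1.5213 -0.0129  1.0218 -0.4291] t 6.625 w 0.025261722071039695 F [ -4.2659 -21.8239   0.3851]
```

View pics/a4.png

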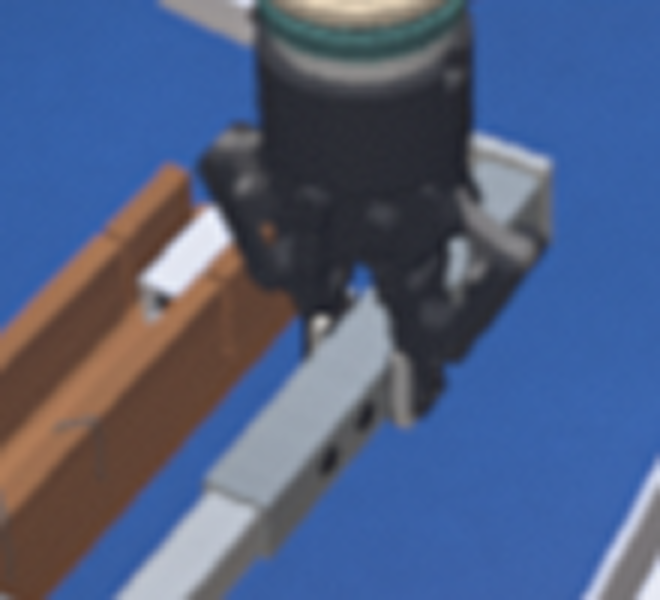

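>>> drive_tool(targets=[0,0,0,2,0,0,0.2,0,0,0,0,0,0,0.2])

```text
clock: 6.92
position: [0.6472, -0.2222, 0.0257]
ee_rot: [0.002, 0.708, 0.707, -0.001]
contact_force: [-0.6, -1.3, 3.5]
width: 0.0255
```

>>> drive_tool(targets=[0,0,0,2,0,0,0.2,0,0,0,0,0,0,0.2])

```text
clock: 7.18
position: [0.6473, -0.2177, 0.0257]
ee_rot: [0.001, 0.707, 0.707, -0.001]
contact_force: [-1.9, -4.5, 4.6]
width: 0.0253
```

>>> drive_tool(targets=[0,0,0,3,0,0,0.2,0,0,0,3,0,0,0.2,0,0,0,1.5,0,0,0.2,0,0,0,0,0,0,0.2])

```text
clock: 7.68
position: [0.6473, -0.2082, 0.0256]
ee_rot: [-0.0, 0.707, 0.707, 0.0]
contact_force: [-1.6, 0.3, 6.3]
width: 0.0257
```

```bash
python3 - <<'E'
from h import *
plan(.6473,-.2325,.025,0)
s=get_image("scene")
crop("scene",s,230,270,110,100,6,"pics/a5.png")
E
```

```text
turn [ 0.02 -0.03  0.  ] shift now [-24.3  -0.    0.6] shift after [-24.3  -0.    0.6] q [-0.4137  0.5865  1.5327  0.0007  1.0221 -0.4141] t 7.675 w 0.025724442301463955 F [-1.5817  0.346   6.2796]
```

View pics/a5.png

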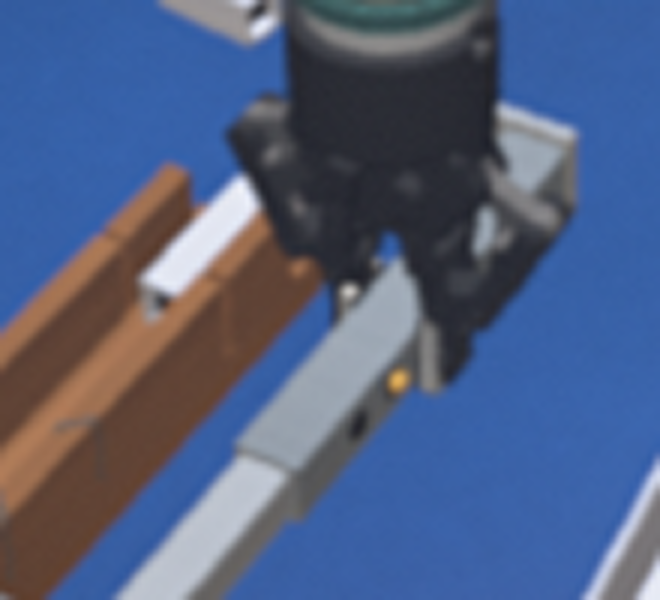

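The far button has popped out again, at (399,380) in the crop, and the tube has moved out with it. I'll give it a small tug to confirm it has latched.

>>> drive_tool(targets=[0,0,0,3,0,0,0.2,0,0,0,0,0,0,0.2])

```text
clock: 7.98
position: [0.6474, -0.2055, 0.0257]
ee_rot: [0.0, 0.707, 0.707, 0.0]
contact_force: [-1.4, -1.6, 5.0]
width: 0.0255
```

```bash
python3 - <<'E'
from h import *
s=get_image("scene")
crop("scene",s,230,270,110,100,6,"pics/a6.png")
E
```

```text
(no output)
```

View pics/a6.png

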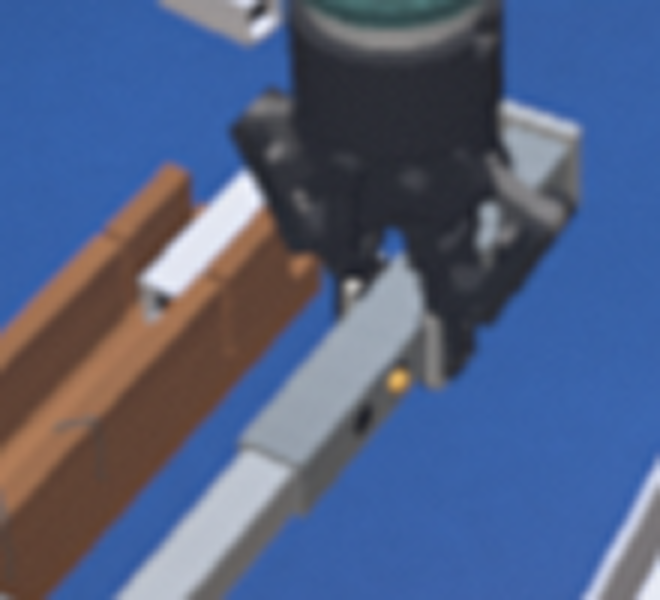

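```bash
python3 - <<'E'
from fit import *
p=[.5554,-.1824,-.0011]
for d in(0,23,25,27):
    print(d,[((proj("scene",W(p,P))[0]-[230,270]+.5)*6-.5).round(1) for P in[(79,-143+d,59),(105,-143+d,59),(105,-100+d,46),(105,-75+d,46)]])
E
```

```text
0 [array([190.6, 493. ]), array([254.4, 519.9]), array([321.8, 466.6]), array([358.4, 422. ])]
23 [array([226.9, 450.6]), array([290.2, 476.8]), array([355.6, 425.5]), array([391.2, 382. ])]
25 [array([230., 447.]), array([293.2, 473.1]), array([358.4, 422. ]), array([394. , 378.6])]
27 [array([233.1, 443.4]), array([296.3, 469.4]), array([361.3, 418.4]), array([396.8, 375.2])]
```

>>> drive_tool(targets=[0,0,0,-1.5,0,0,0.25,0,0,0,0,0,0,0.4,0,0,0,0,0,0,0.6,0,0,0,0,0,-20,0.6,0,0,0,0,0,-40,0.6,0,0,0,0,0,-40,0.6,0,0,0,30,-40,0,0.6,0,0,0,50,-40,0,0.6,0,0,0,50,-20,0,0.6,0,0,0,0,0,0,0.6])

```text
clock: 9.28
position: [0.5455, -0.075, 0.125]
ee_rot: [-0.002, 0.706, 0.708, -0.0]
contact_force: [0.9, -0.5, 0.6]
width: 0.0514
```

```bash
python3 - <<'E'
from h import *
s=get_image("scene");t=get_image("top")
cv2.imwrite("pics/s7.png",s[:,:,::-1]);cv2.imwrite("pics/t7.png",t[:,:,::-1])
crop("scene",s,230,270,110,100,6,"pics/a7.png");crop("top",t,400,185,180,120,4.4,"pics/a8.png")
E
```

```text
(no output)
```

View pics/a7.png

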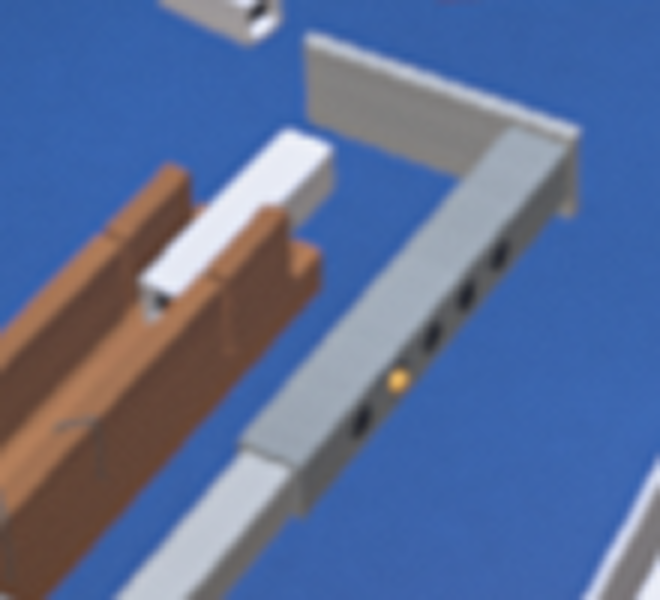

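View pics/a8.png

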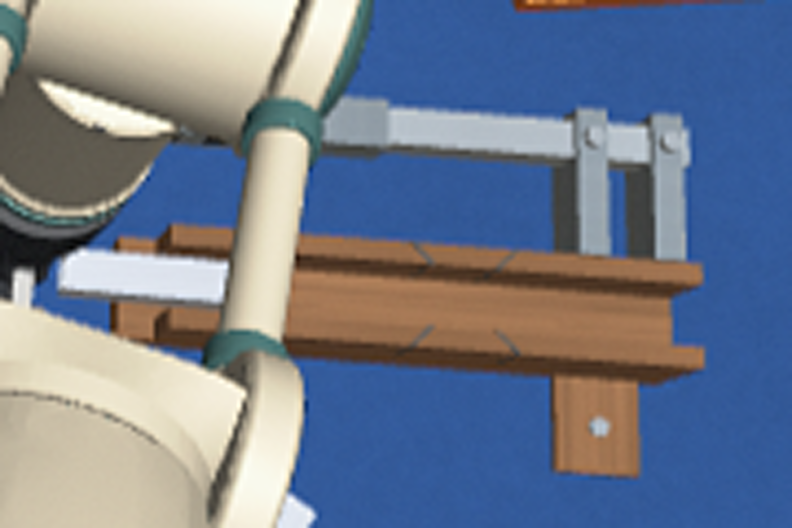

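>>> drive_tool(targets=[0,0,0,50,0,0,0.6,0,0,0,50,0,0,0.6,0,0,0,50,0,0,0.6,0,0,0,0,0,0,0.6])

```text
clock: 9.88
position: [0.5493, 0.0733, 0.125]
ee_rot: [-0.0, 0.706, 0.708, 0.001]
contact_force: [0.6, -0.3, -0.7]
width: 0.0513
```

```bash
python3 - <<'E'
from h import *
t=get_image("top")
cv2.imwrite("pics/t9.png",t[:,:,::-1])
t0=cv2.imread("pics/top0.png")[:,:,::-1]
a=[cv2.resize(x[195:245,400:510,::-1],None,fx=6,fy=6,interpolation=cv2.INTER_CUBIC) for x in(t0,t)]
cv2.imwrite("pics/a9.png",np.vstack(a))
E
```

```text
(no output)
```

View pics/a9.png

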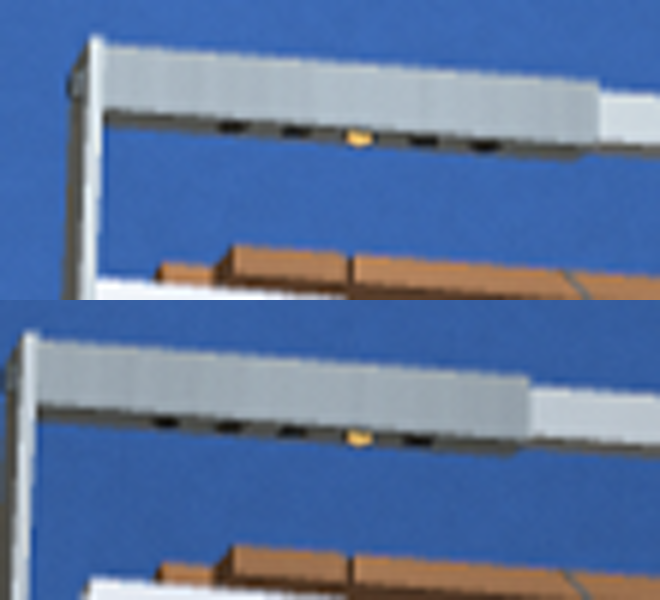

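Both buttons are out: the near one shows at (360,438) in the lower half, one hole further along. Next is long2, which I'll measure in the channel.

```bash
python3 - <<'E'
from h import *
t=cv2.imread("pics/t9.png")[:,:,::-1]
cv2.imwrite("pics/t9b.png",t[:,:,::-1])
print(rect(t,405,235,470,262,.042,185))
for n,b in dict(bar=(260,180,370,208),p1=(360,272,385,305),p2=(435,290,475,340),p3=(480,322,505,356)).items():
    print(n,rect(t,*b,.022,170))
E
```

```text
(((558.2903442382812, -178.4343719482422), (99.21231079101562, 21.367530822753906), 89.1259994506836), 374)
bar (((700.8287353515625, 76.64664459228516), (31.329893112182617, 134.10621643066406), 4.003574371337891), 596)
p1 (((454.1259460449219, -29.593372344970703), (77.24595642089844, 36.595680236816406), 0.026520220562815666), 421)
p2 (((402.37060546875, -232.68641662597656), (21.49986457824707, 102.91323852539062), 56.55991744995117), 411)
p3 (((356.4316711425781, -319.6058349609375), (21.313945770263672, 51.13836669921875), 77.22421264648438), 210)
```

View pics/t9b.png

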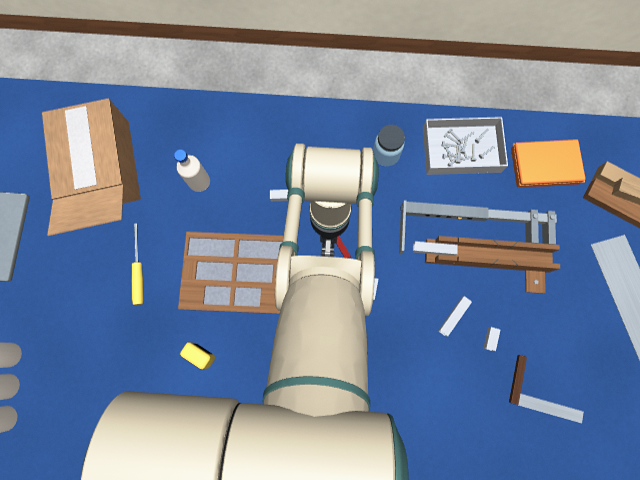

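The stop is clear, and long2 lies in the channel from (413,246) to (458,249). I'll grip the part that sticks out past the floor's edge.

```bash
python3 - <<'E'
from h import *
plan(.557,-.1445,.026,0)
E
```

```text
turn [0.03 0.03 0.1 ] shift now [-216.     7.3   99.1] shift after [-216.1    7.7   99. ] q [ 0.0043  0.3249  1.7146 -0.0006  1.1017  0.0028] t 9.925 w 0.05117223597867964 F [ 0.3284 -0.3461  0.2209]
```

>>> drive_tool(targets=[0,0,0,-54,2,0,0.6,0,0,0,-54,2,0,0.6,0,0,0,-54,2,0,0.6,0,0,0,-54,2,0,0.6,0,0,0,0,0,0,0.6,0,0,0,0,0,20,0.6,0,0,0,0,0,20,0.6,0,0,0,0,0,0,0.6])

```text
clock: 10.92
position: [0.5547, -0.1448, 0.0837]
ee_rot: [-0.002, 0.708, 0.707, -0.001]
contact_force: [0.3, -0.2, 0.3]
width: 0.0511
```

```bash
python3 - <<'E'
from h import *
plan(.557,-.1445,.026,0)
E
```

```text
turn [-0.22 -0.09 -0.07] shift now [ 0.3  2.5 57.7] shift after [ 0.3  2.3 57.7] q [-0.3768  0.3942  1.7218  0.      1.0297 -0.3755] t 10.925 w 0.05105201972793254 F [ 0.3331 -0.1593  0.2954]
```

>>> drive_tool(targets=[0,0,0,0,1.5,20,0.6,0,0,0,0,0,20,0.6,0,0,0,0,0,17,0.6,0,0,0,0,0,0,0.6,0,0,0,0,0,0,0.5,0,0,0,0,0,0,0.4], grip_force=40)

```text
clock: 11.68
position: [0.5584, -0.145, 0.0294]
ee_rot: [0.001, 0.707, 0.707, 0.0]
contact_force: [-0.2, 0.4, -0.1]
width: 0.034
```

>>> drive_tool(targets=[0,0,0,0,0,0,0.3,0,0,0,0,0,0,0.2,0,0,0,0,0,0,0.15,0,0,0,0,0,0,0.15])

```text
clock: 12.18
position: [0.558, -0.1448, 0.029]
ee_rot: [0.0, 0.707, 0.707, 0.0]
contact_force: [-0.9, 0.3, 5.8]
width: 0.0209
```

```bash
python3 - <<'E'
from h import *
plan(.557,-.1445,.026,0)
s=get_image("scene")
crop("scene",s,220,255,110,100,6,"pics/b1.png")
E
```

```text
turn [ 0.06  0.02 -0.01] shift now [ 0.3 -1.   3. ] shift after [ 0.3 -1.   3. ] q [-0.3746  0.4582  1.78    0.0002  0.9024 -0.3745] t 12.175 w 0.020920333982894303 F [-0.9148  0.3435  5.8272]
```

View pics/b1.png

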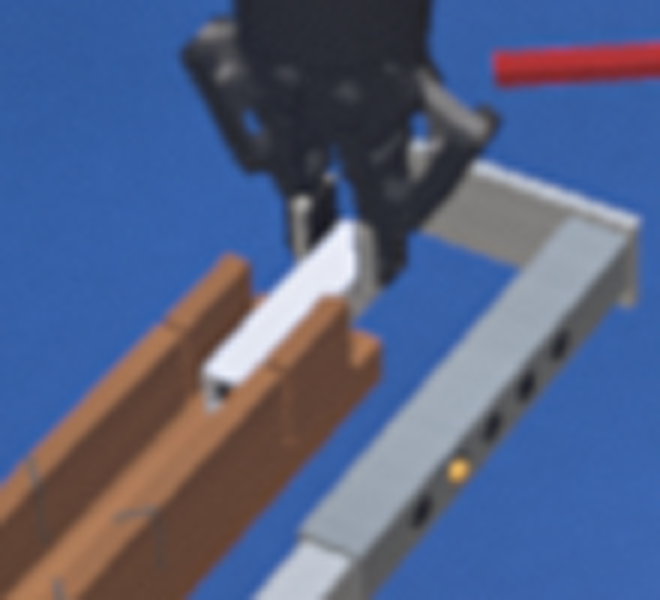

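>>> drive_tool(targets=[0,0,0,0,0,-15,0.15,0,0,0,0,0,-25,0.15,0,0,0,0,0,-35,0.15,0,0,0,0,0,0,0.15,0,0,0,30,0,0,0.15,0,0,0,50,-4,0,0.15,0,0,0,50,-4,0,0.15,0,0,0,50,-4,0,0.15,0,0,0,50,-4,0,0.15,0,0,0,50,-4,0,0.15])

```text
clock: 13.48
position: [0.5367, 0.1368, 0.1024]
ee_rot: [-0.001, 0.707, 0.707, -0.001]
contact_force: [0.3, -0.6, -0.2]
width: 0.0209
```

>>> drive_tool(targets=[0,0,0,50,-3,0,0.15,0,0,-1.7,50,-3,0,0.15,0,0,0,0,0,0,0.15,0,0,0,0,0,0,0.15])

```text
clock: 13.98
position: [0.531, 0.2349, 0.1024]
ee_rot: [-0.0, 0.696, 0.718, -0.001]
contact_force: [0.5, -0.4, -0.7]
width: 0.0211
```

```bash
python3 - <<'E'
from h import *
plan(.530,.2682,.020,1.7)
s=get_image("scene");cv2.imwrite("pics/b2.png",s[:,:,::-1])
E
```

```text
turn [-0.1   0.06  0.03] shift now [33.4  0.2 82.4] shift after [33.3  0.  82.4] q [ 0.2971  0.3838  1.6837 -0.0007  1.0761  0.2672] t 13.975 w 0.021127001958638675 F [ 0.4742 -0.4323 -0.6614]
```

View pics/b2.png

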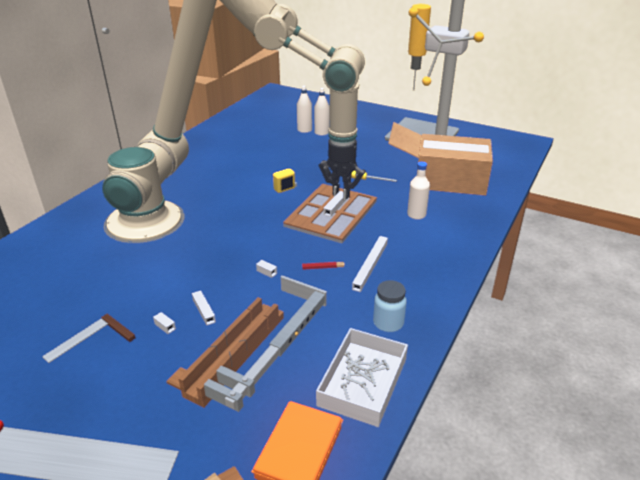

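The piece is held over the tray. Next I'll line it up over the pocket and lower it most of the way.

>>> drive_tool(targets=[0,0,0,33,0,0,0.15,0,0,0,0,0,25,0.15,0,0,0,0,0,25,0.15,0,0,0,0,0,16,0.15,0,0,0,0,0,0,0.15,0,0,0,0,0,0,0.15])

```text
clock: 14.78
position: [0.5316, 0.268, 0.038]
ee_rot: [0.0, 0.697, 0.717, 0.001]
contact_force: [0.0, 0.6, -0.1]
width: 0.0208
```

```bash
python3 - <<'E'
from h import *
plan(.530,.2682,.020,1.7)
s=get_image("scene");crop("scene",s,280,170,110,80,6,"pics/b3.png")
E
```

```text
turn [ 0.08 -0.03 -0.06] shift now [ 0.2 -1.6 18. ] shift after [ 0.2 -1.6 18. ] q [0.3502 0.4697 1.7275 0.     0.943  0.3216] t 14.775 w 0.020761785269783787 F [ 0.015   0.6447 -0.1381]
```

View pics/b3.png

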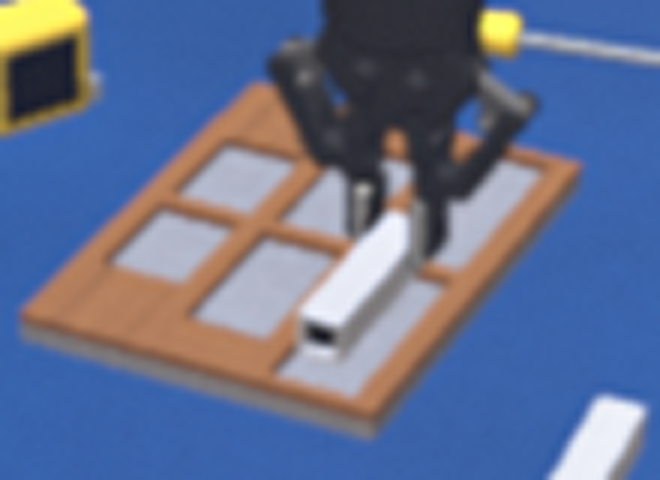

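>>> drive_tool(targets=[0,0,0,0,-1.5,8,0.15,0,0,0,0,0,6,0.15,0,0,0,0,0,3,0.15,0,0,0,0,0,0,0.15])

```text
clock: 15.32
position: [0.529, 0.2682, 0.0199]
ee_rot: [-0.0, 0.697, 0.717, -0.0]
contact_force: [0.1, -0.2, -0.1]
width: 0.0207
```

>>> drive_tool(targets=[0,0,0,0,0,1,0.15,0,0,0,0,0,0,0.25,0,0,0,0,0,0,0.4,0,0,0,0,0,-20,0.4,0,0,0,0,0,-40,0.4,0,0,0,0,0,-25,0.5,0,0,0,0,0,0,0.6])

```text
clock: 16.2
position: [0.5309, 0.2689, 0.1067]
ee_rot: [0.001, 0.697, 0.717, 0.003]
contact_force: [-0.1, 0.2, -0.6]
width: 0.0514
```

```bash
python3 - <<'E'
from h import *
plan(.68,.117,.1,6)
s=get_image("scene");crop("scene",s,280,170,110,80,6,"pics/b4.png")
t=get_image("top");cv2.imwrite("pics/t10.png",t[:,:,::-1])
for n,b in dict(p1=(360,272,385,305),p2=(435,290,475,340),p3=(480,322,505,356)).items():
    print(n,rect(t,*b,.022,170))
E
```

```text
turn [ 0.3  -0.09 -4.31] shift now [-156.2  144.5    7.1] shift after [-166.6  132.4    6.7] q [0.3519 0.3953 1.6519 0.0001 1.0889 0.3224] t 16.2 w 0.051375964160214074 F [-0.0987  0.2269 -0.6065]
p1 (((453.0779113769531, -35.32288360595703), (21.62763214111328, 51.77864074707031), 82.58707427978516), 200)
p2 (((402.4571838378906, -232.55381774902344), (21.895111083984375, 102.925537109375), 56.3689079284668), 413)
p3 (((356.1838073730469, -319.6503601074219), (21.510364532470703, 51.602149963378906), 77.22421264648438), 213)
```

View pics/b4.png

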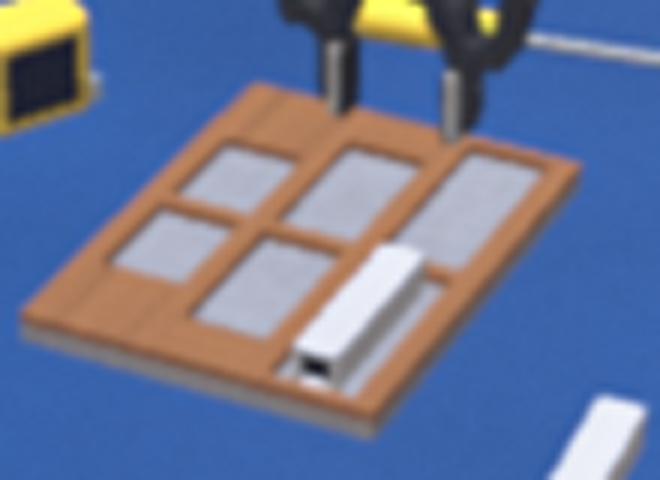

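View pics/t10.png

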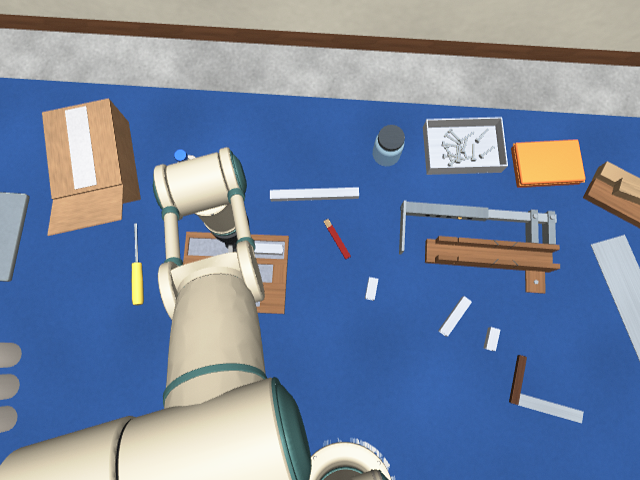

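Long2 sits in the long row's -y pocket. Next is the bar, at (315,194). I'll grip it 64 mm from its middle, towards the end that meets the stop.

```bash
python3 - <<'E'
from h import *
t=cv2.imread("pics/t10.png")[:,:,::-1]
print(rect(t,260,180,370,208,.022,170),rect(t,260,180,370,208,.022,200))
plan(.6733,.1807,.008,6.1)
E
```

```text
(((680.5543823242188, 117.19235229492188), (21.9656982421875, 217.8560028076172), 5.89119291305542), 753) (((680.4796752929688, 117.18423461914062), (20.63091278076172, 217.8465118408203), 5.862398624420166), 709)
turn [-0.03  0.01 -4.42] shift now [-91.6 141.9  95.8] shift after [-102.2  134.4   95.9] q [0.3518 0.3979 1.6555 0.     1.0888 0.3224] t 16.3 w 0.05151582535429115 F [ 0.0922  0.028  -0.376 ]
```

>>> drive_tool(targets=[0,0,-4.3,0,0,0,0.6,0,0,0,-34,45,0,0.6,0,0,0,-34,45,0,0.6,0,0,0,-34,45,0,0.6,0,0,0,0,0,20,0.6,0,0,0,0,0,25,0.6,0,0,0,0,0,0,0.6,0,0,0,0,0,0,0.6], grip_force=90)

```text
clock: 17.3
position: [0.674, 0.181, 0.0589]
ee_rot: [-0.0, 0.669, 0.743, -0.0]
contact_force: [0.0, 0.6, 0.4]
width: 0.0512
```

```bash
python3 - <<'E'
from h import *
plan(.6737,.1809,.008,6)
E
```

```text
turn [-0.04 -0.   -0.01] shift now [-0.1 -0.3 50.9] shift after [-0.1 -0.3 50.9] q [0.1627 0.5779 1.4521 0.0001 1.1123 0.058 ] t 17.3 w 0.051229853734324406 F [0.0258 0.6411 0.3934]
```

>>> drive_tool(targets=[0,0,0,0,0,20,0.6,0,0,0,0,0,20,0.6,0,0,0,0,0,9,0.6,0,0,0,0,0,0,0.5,0,0,0,0,0,0,0.4,0,0,0,0,0,0,0.3,0,0,0,0,0,0,0.2,0,0,0,0,0,0,0.15,0,0,0,0,0,0,0.15])

```text
clock: 18.42
position: [0.6749, 0.181, 0.0117]
ee_rot: [0.001, 0.669, 0.743, 0.001]
contact_force: [-0.7, 0.1, 5.5]
width: 0.0194
```

```bash
python3 - <<'E'
from h import *
plan(.6737,.1809,.008,6)
E
```

```text
turn [ 0.12 -0.02 -0.02] shift now [-0.  -1.2  3.7] shift after [-0.  -1.2  3.7] q [0.1625 0.6231 1.499  0.0002 1.0175 0.058 ] t 18.425 w 0.01942949664049659 F [-0.6756  0.0632  5.4791]
```

>>> drive_tool(targets=[0,0,0,0,0,0,0.35,0,0,0,0,-1,0,0.35,0,0,0,0,0,5,0.35,0,0,0,0,0,0,0.35,0,0,0,0,0,0,0.2,0,0,0,0,0,0,0.15,0,0,0,0,0,0,0.15,0,0,0,0,0,0,0.15])

```text
clock: 19.42
position: [0.6731, 0.1808, 0.0052]
ee_rot: [-0.0, 0.669, 0.743, 0.0]
contact_force: [0.8, 0.2, -0.7]
width: 0.0196
```

>>> drive_tool(targets=[0,0,0,0,0,-5,0.15,0,0,0,0,0,-10,0.15,0,0,0,0,0,-20,0.15,0,0,0,0,0,0,0.15])

```text
clock: 19.92
position: [0.6749, 0.1811, 0.0428]
ee_rot: [0.002, 0.669, 0.743, 0.002]
contact_force: [0.2, 0.7, -1.7]
width: 0.0199
```

```bash
python3 - <<'E'
from h import *
s=get_image("scene");crop("scene",s,310,190,120,110,5,"pics/b5.png")
plan(.5555,-.1489,.120,0)
E
```

```text
turn [ 0.15 -0.02  5.98] shift now [-315.6 -152.   -78.9] shift after [-329.8 -118.5  -78.4] q [0.1626 0.5923 1.4734 0.0001 1.0732 0.0581] t 19.975 w 0.019559375074890067 F [ 0.3053  0.0646 -1.2586]
```

View pics/b5.png

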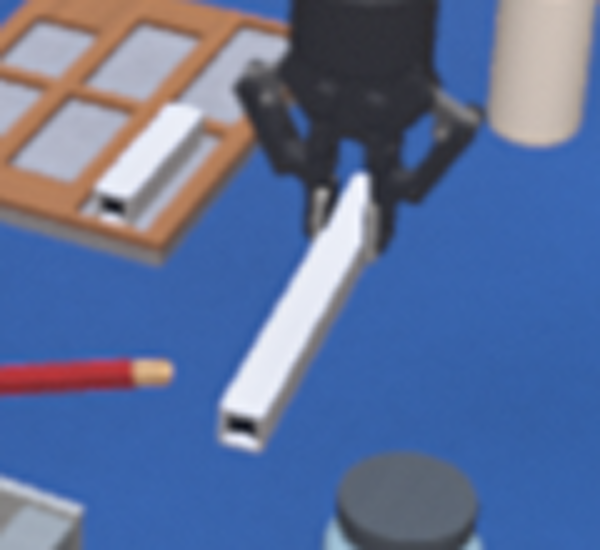

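>>> drive_tool(targets=[0,0,0,0,0,-26,0.15,0,0,0,0,0,-26,0.15,0,0,0,0,0,-26,0.15,0,0,3,0,0,0,0.15,0,0,3,0,0,0,0.15,0,0,0,-10,-30,0,0.15,0,0,0,-20,-30,0,0.15,0,0,0,-40,-30,0,0.15,0,0,0,-40,-28,0,0.15,0,0,0,-40,0,0,0.15,0,0,0,0,0,0,0.15])

```text
clock: 21.35
position: [0.5545, 0.0285, 0.118]
ee_rot: [0.0, 0.708, 0.706, -0.0]
contact_force: [0.2, 0.3, -1.0]
width: 0.02
```

>>> drive_tool(targets=[0,0,0,-40,0,0,0.15,0,0,0,-40,0,0,0.15,0,0,0,-40,0,0,0.15,0,0,0,-40,0,0,0.15,0,0,0,-20,0,0,0.15,0,0,0,0,0,0,0.15,0,0,0,0,0,0,0.15])

```text
clock: 22.22
position: [0.5549, -0.1476, 0.118]
ee_rot: [-0.001, 0.707, 0.707, 0.0]
contact_force: [0.8, 0.6, -1.3]
width: 0.0203
```

```bash
python3 - <<'E'
from h import *
s=get_image("scene");crop("scene",s,170,220,180,150,4,"pics/b6.png")
t=get_image("top");crop("top",t,390,185,180,120,4.4,"pics/b7.png")
plan(.5555,-.1489,.085,0)
E
```

```text
turn [-0.02 -0.05  0.06] shift now [-1.3  0.5 33.2] shift after [-1.3  0.5 33.2] q [-0.3816  0.3594  1.6785  0.0008  1.1043 -0.383 ] t 22.325 w 0.019572795156217494 F [-0.3168 -0.0972 -0.8632]
```

View pics/b6.png

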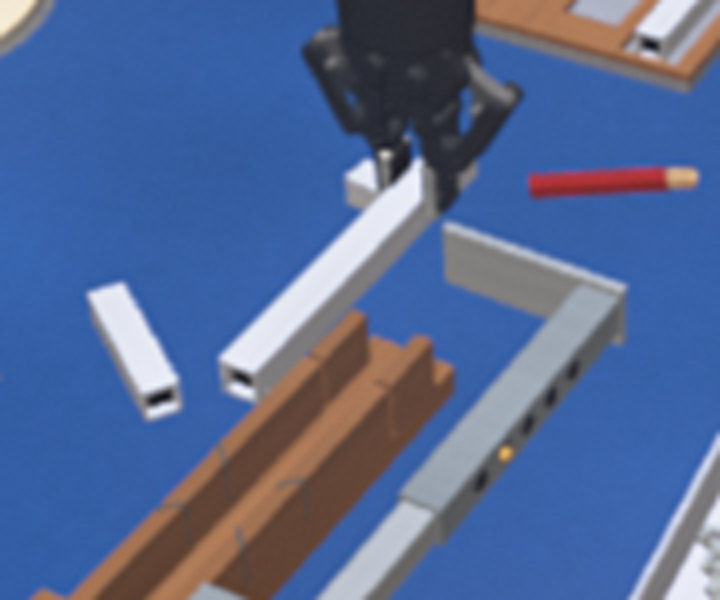

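View pics/b7.png

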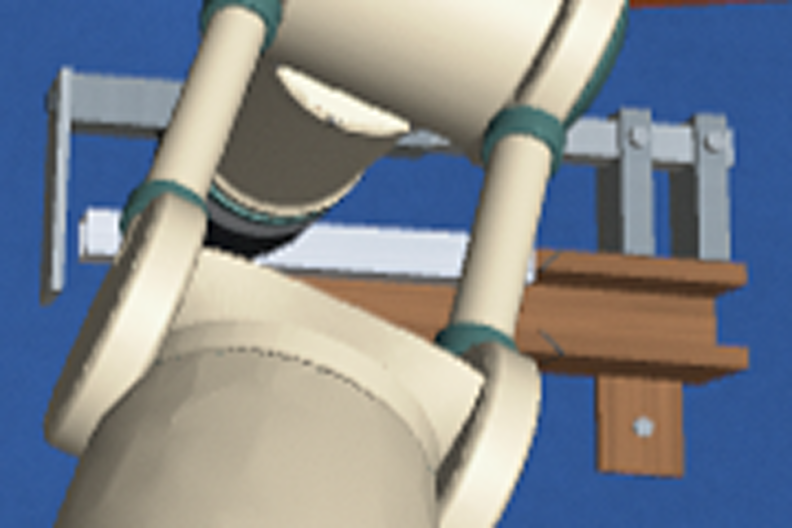

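```bash
python3 - <<'E'
from fit import *
A=lambda u,v:t1(u,v,390,185,4.4)
for u,v,z in[(88,210,.135),(88,254,.135),(82,230,.135),(70,72,.064),(66,290,.064)]: print(u,v,ray("top",*A(u,v),z))
p=[.5554,-.1824,-.0011]
for d in(25,26.5): print(d,W(p,(0,55+d,31)))
E
```

```text
88 210 [ 0.566  -0.1019  0.135 ]
88 254 [ 0.5437 -0.1026  0.135 ]
82 230 [ 0.5556 -0.0993  0.135 ]
70 72 [ 0.6608 -0.1019  0.064 ]
66 290 [ 0.5408 -0.1037  0.064 ]
25 [[ 0.5555 -0.1024  0.031 ]]
26.5 [[ 0.5555 -0.1009  0.031 ]]
```

>>> drive_tool(targets=[0,0,0,-3.5,0.5,20,0.15,0,0,0,0,0,20,0.15,0,0,0,0,0,0,0.15,0,0,0,0,0,0,0.15])

```text
clock: 22.82
position: [0.5561, -0.1522, 0.0789]
ee_rot: [0.0, 0.707, 0.707, 0.0]
contact_force: [-0.1, 0.3, -1.0]
width: 0.0201
```

```bash
python3 - <<'E'
from h import *
s=get_image("scene");crop("scene",s,170,240,180,150,4,"pics/b8.png")
plan(.5555,-.151,.026,0)
E
```

```text
turn [0.09 0.03 0.02] shift now [ 1.5 -0.9 53.2] shift after [ 1.4 -0.8 53.2] q [-0.3882  0.4008  1.724   0.0002  1.0151 -0.3887] t 22.875 w 0.019750871262708303 F [ 0.1368 -0.5427  0.2327]
```

View pics/b8.png

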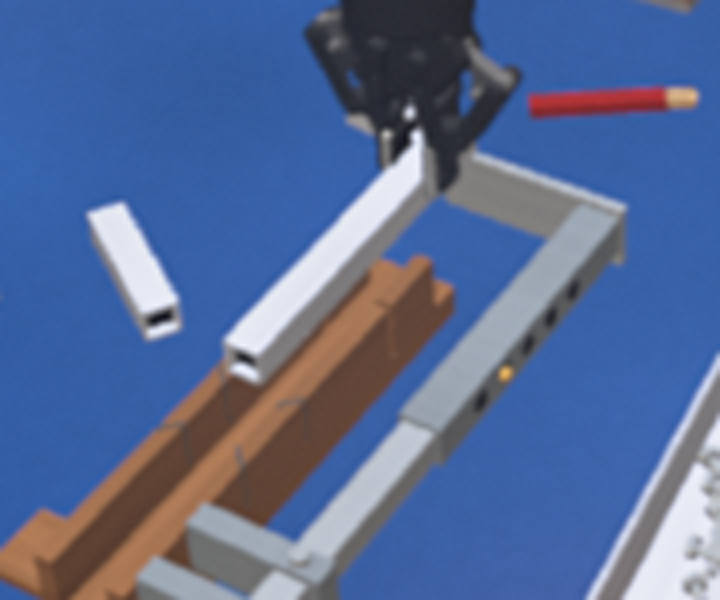

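```bash
python3 - <<'E'
from h import *
cz=.0789+.0058
for dx in(-11,11):
  for dz in(11,-11):
    print(dx,dz,((proj("scene",(.5561+dx/1000,-.1522-.174,cz+dz/1000))[0]-[170,240]+.5)*4-.5).round(1))
E
```

```text
-11 11 [219.  339.8]
-11 -11 [223.  370.3]
11 11 [253.5 353.9]
11 -11 [257.1 384.5]
```

>>> drive_tool(targets=[0,0,0.8,1,-0.8,0,0.15,0,0,0,0,0,15,0.15,0,0,0,0,0,15,0.15,0,0,0,0,0,0,0.15,0,0,0,0,0,0,0.15])

```text
clock: 23.5
position: [0.5547, -0.1517, 0.0479]
ee_rot: [-0.0, 0.712, 0.702, -0.0]
contact_force: [-0.8, 0.1, -0.8]
width: 0.0197
```

```bash
python3 - <<'E'
from h import *
s=get_image("scene");crop("scene",s,170,240,180,150,4,"pics/b9.png")
plan(.5555,-.151,.026,0)
E
```

```text
turn [ 0.02  0.   -0.82] shift now [ 0.9  0.5 22.3] shift after [ 0.9  0.5 22.3] q [-0.388   0.4342  1.7614  0.0001  0.9457 -0.3738] t 23.55 w 0.020120247033464513 F [ 0.117  -1.3528 -0.7584]
```

View pics/b9.png

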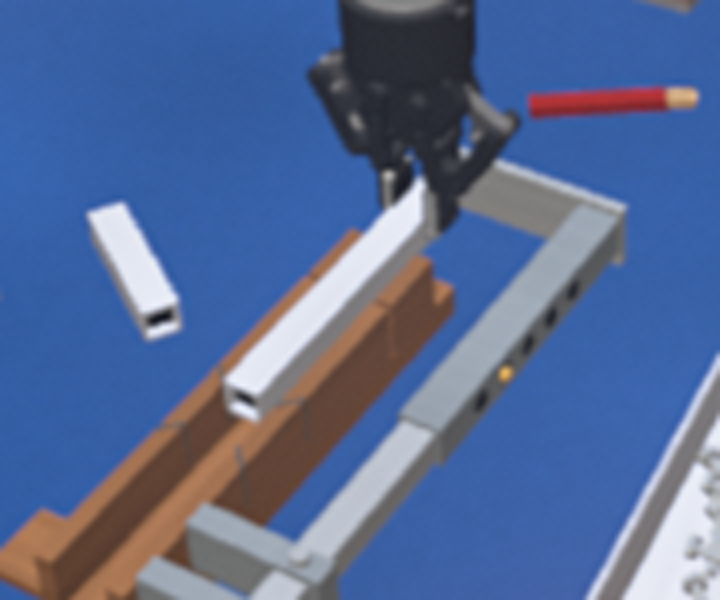

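>>> drive_tool(targets=[0,0,0,0,0.5,8,0.15,0,0,0,0,0,8,0.15,0,0,0,0,0,3,0.15,0,0,0,0,0,0,0.15,0,0,0,0,0,0,0.15])

```text
clock: 24.18
position: [0.5554, -0.1518, 0.0294]
ee_rot: [0.0, 0.712, 0.702, 0.0]
contact_force: [-0.4, -0.6, -0.6]
width: 0.0199
```

>>> drive_tool(targets=[0,0,0,0,0,2,0.15,0,0,0,0,0,0,0.15])

```text
clock: 24.42
position: [0.5552, -0.1517, 0.0273]
ee_rot: [-0.0, 0.712, 0.702, 0.0]
contact_force: [-0.3, 0.6, -2.0]
width: 0.0198
```

>>> drive_tool(targets=[0,0,0,0,0,1.5,0.15,0,0,0,0,0,0,0.15])

```text
clock: 24.68
position: [0.5551, -0.1517, 0.0257]
ee_rot: [-0.0, 0.712, 0.702, -0.0]
contact_force: [0.4, -0.5, -1.6]
width: 0.0198
```

>>> drive_tool(targets=[0,0,0,1,0,0.5,0.15,0,0,0,0,0,0,0.15])

```text
clock: 24.92
position: [0.5553, -0.1506, 0.0253]
ee_rot: [-0.0, 0.712, 0.702, 0.0]
contact_force: [-0.1, 0.3, -1.2]
width: 0.02
```

>>> drive_tool(targets=[0,0,0,1,0,0,0.15,0,0,0,0,0,0,0.15])

```text
clock: 25.18
position: [0.5553, -0.1496, 0.0253]
ee_rot: [-0.0, 0.712, 0.702, 0.0]
contact_force: [0.1, 0.3, -0.9]
width: 0.02
```

>>> drive_tool(targets=[0,0,0,1,0,1,0.15,0,0,0,0,0,0,0.15])

```text
clock: 25.42
position: [0.5554, -0.1494, 0.025]
ee_rot: [0.001, 0.712, 0.702, -0.0]
contact_force: [-1.6, -1.2, 4.4]
width: 0.0199
```

>>> drive_tool(targets=[0,0,0,1,0,0.5,0.15,0,0,0,0,0,0,0.15])

```text
clock: 25.68
position: [0.5555, -0.1493, 0.0249]
ee_rot: [0.001, 0.712, 0.702, -0.001]
contact_force: [-3.5, -3.4, 7.8]
width: 0.0202
```

```bash
python3 - <<'E'
from h import *
s=get_image("scene");crop("scene",s,220,240,120,100,6,"pics/b10.png")
E
```

```text
(no output)
```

View pics/b10.png

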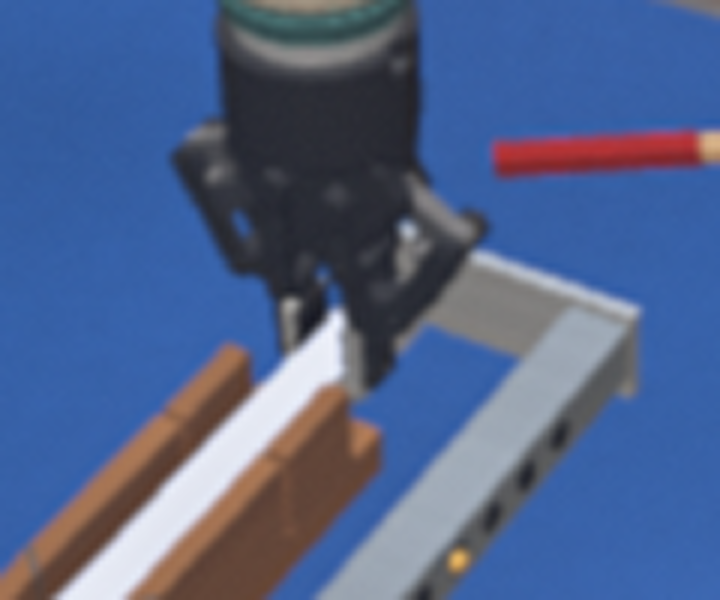

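The bar is on the floor, pushing 7.8 N upwards, and it resists in y. I'll open the jaws and check the gap.

>>> drive_tool(targets=[0,0,0,0,0,-1,0.15,0,0,0,0,0,0,0.25,0,0,0,0,0,0,0.4,0,0,0,0,0,0,0.45,0,0,0,0,0,-20,0.45,0,0,0,0,0,-40,0.45,0,0,0,0,-25,-30,0.5,0,0,0,50,-40,0,0.6,0,0,0,50,-40,0,0.6,0,0,0,50,0,0,0.6,0,0,0,0,0,0,0.6], grip_force=40)

```text
clock: 27.1
position: [0.4533, 0.0043, 0.1149]
ee_rot: [-0.0, 0.711, 0.704, 0.0]
contact_force: [-0.0, -0.8, 0.6]
width: 0.0513
```

```bash
python3 - <<'E'
from h import *
t=get_image("top");cv2.imwrite("pics/t11.png",t[:,:,::-1])
s=get_image("scene");
a=cv2.resize(t[195:260,395:485,::-1],None,fx=7,fy=7,interpolation=cv2.INTER_CUBIC)
cv2.imwrite("pics/b11.png",a);crop("scene",s,240,270,90,70,7,"pics/b12.png")
print(get_state()["position"])
print(rect(t,404,240,490,262,.042,170))
for n,b in dict(p1=(360,272,385,305),p2=(435,290,475,340),p3=(480,322,505,356)).items():
    print(n,rect(t,*b,.022,170))
E
```

```text
[0.4546 0.0016 0.1149]
(((555.6368408203125, -228.85113525390625), (152.86221313476562, 22.65857696533203), 89.38615417480469), 618)
p1 (((444.2894592285156, -34.23521041870117), (21.11336326599121, 34.20280838012695), 81.4325180053711), 100)
p2 (((402.31036376953125, -232.77374267578125), (21.78835678100586, 102.91520690917969), 56.611331939697266), 413)
p3 (((328.3069152832031, -296.9331970214844), (13.696403503417969, 20.174352645874023), 89.89157104492188), 58)
```

View pics/b11.png

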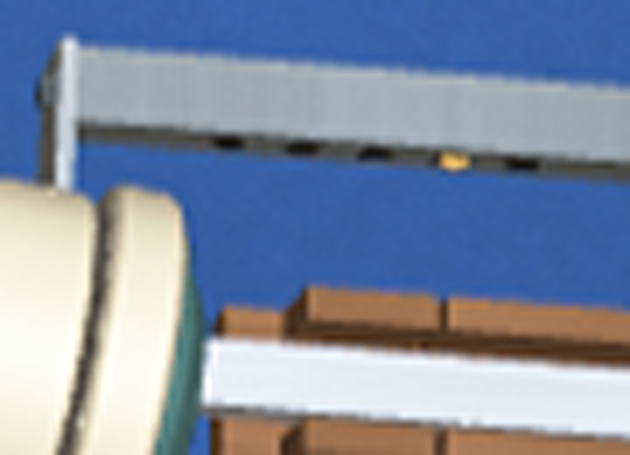

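View pics/b12.png

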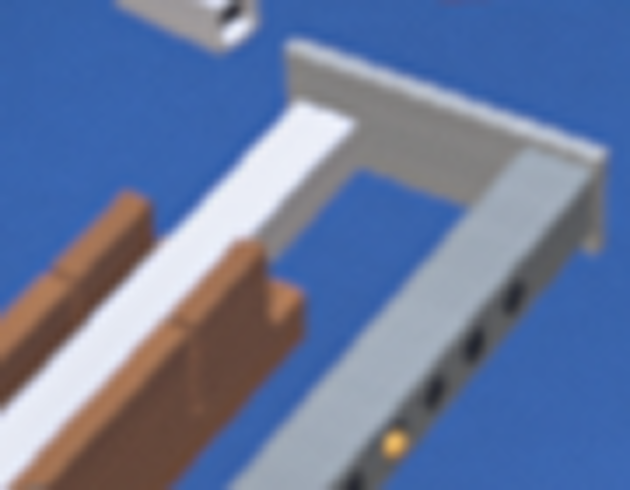

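View pics/t11.png

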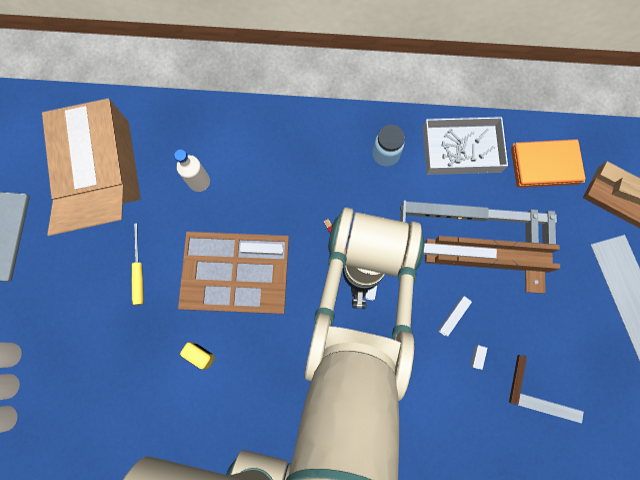

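The bar lies against the plate in the scene crop. One short piece (p3) has been knocked, to about (480,357), so I'll measure it again later. Next is the short piece p1, nearby.

```bash
python3 - <<'E'
from h import *
plan(.4533,-.0353,.007,82.5)
t=cv2.imread("pics/t11.png")[:,:,::-1]
print(rect(t,404,240,510,262,.042,170))
print(rect(t,465,335,500,378,.022,170))
E
```

```text
turn [  0.01   0.04 -83.21] shift now [-36.8  -0.9 107.9] shift after [ -3.5 -36.7 107.9] q [-0.1495  0.1986  1.9318 -0.0004  1.0106 -0.1369] t 27.2 w 0.05161224087400149 F [-0.5079  0.086  -0.126 ]
(((555.5492553710938, -237.02505493164062), (169.21104431152344, 22.65857696533203), 89.38615417480469), 681)
(((312.9463806152344, -289.3354797363281), (21.424304962158203, 50.96385192871094), 76.98451232910156), 216)
```

>>> drive_tool(targets=[0,0,-10.4,0,0,0,0.6,0,0,-10.4,0,0,0,0.6,0,0,-10.4,0,0,0,0.6,0,0,-10.4,0,0,0,0.6,0,0,-10.4,0,0,0,0.6,0,0,-10.4,0,0,0,0.6,0,0,-10.4,0,0,0,0.6,0,0,-10.4,-3.5,-18,0,0.6,0,0,0,0,-18,20,0.6,0,0,0,0,0,25,0.6,0,0,0,0,0,0,0.6,0,0,0,0,0,0,0.6])

```text
clock: 28.7
position: [0.4504, -0.0355, 0.0702]
ee_rot: [0.0, 0.067, 0.998, -0.0]
contact_force: [-0.5, -0.3, 0.6]
width: 0.0511
```

```bash
python3 - <<'E'
from h import *
plan(.4533,-.0353,.007,82.5)
s=get_image("scene");crop("scene",s,220,220,120,100,6,"pics/d1.png")
E
```

```text
turn [-0.01  0.04 -0.17] shift now [-2.8  0.6 63.2] shift after [-2.8  0.6 63.2] q [-0.2328  0.2519  1.9995 -0.      0.8895 -1.6696] t 28.7 w 0.05105838967048063 F [-0.4878 -0.3178  0.5923]
```

View pics/d1.png

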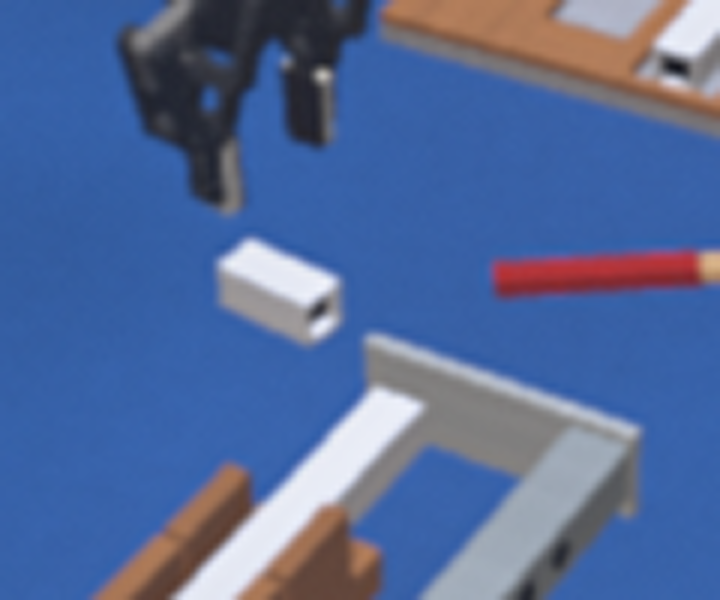

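>>> drive_tool(targets=[0,0,0,-2.5,0.5,20,0.6,0,0,0,0,0,20,0.6,0,0,0,0,0,15,0.6,0,0,0,0,0,5,0.6,0,0,0,0,0,0,0.6,0,0,0,0,0,0,0.6])

```text
clock: 29.5
position: [0.453, -0.0346, 0.0105]
ee_rot: [0.001, 0.066, 0.998, -0.0]
contact_force: [0.8, 0.7, 0.9]
width: 0.0511
```

```bash
python3 - <<'E'
from h import *
plan(.4533,-.0353,.007,82.5)
s=get_image("scene");crop("scene",s,220,220,120,100,6,"pics/d2.png")
E
```

```text
turn [-0.01  0.1  -0.11] shift now [-0.4 -0.6  3.5] shift after [-0.4 -0.6  3.5] q [-0.2297  0.345   2.0678  0.0001  0.7271 -1.6679] t 29.5 w 0.05110532910539391 F [0.8447 0.7239 0.8808]
```

View pics/d2.png

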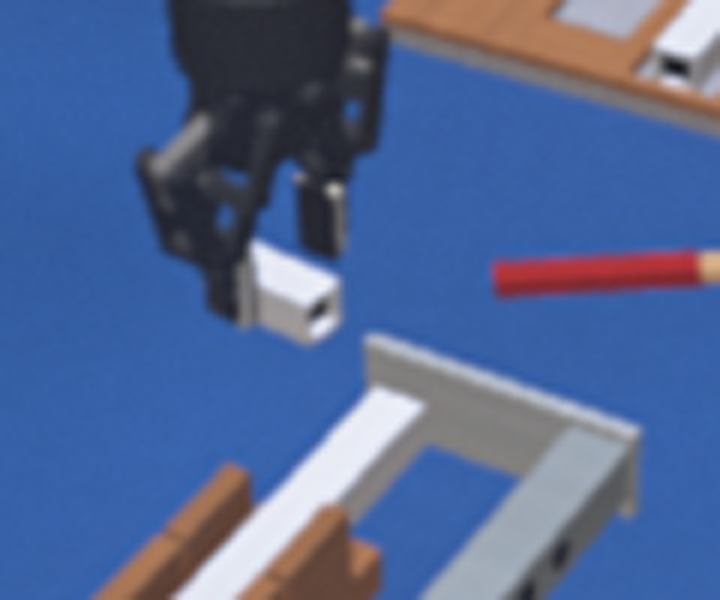

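>>> drive_tool(targets=[0,0,0,0,-0.5,2.5,0.5,0,0,0,0,0,0,0.4,0,0,0,0,0,0,0.3,0,0,0,0,0,0,0.2,0,0,0,0,0,0,0.15,0,0,0,0,0,0,0.15])

```text
clock: 30.3
position: [0.4524, -0.0351, 0.0075]
ee_rot: [0.0, 0.066, 0.998, -0.0]
contact_force: [-0.1, 0.6, 3.9]
width: 0.0213
```

>>> drive_tool(targets=[0,0,0,0,0,-10,0.15,0,0,0,0,0,-20,0.15,0,0,0,0,0,-30,0.15,0,0,0,0,0,-30,0.15,0,0,0,0,0,0,0.15])

```text
clock: 30.92
position: [0.454, -0.0354, 0.0996]
ee_rot: [0.003, 0.066, 0.998, -0.0]
contact_force: [0.2, 0.4, -0.8]
width: 0.0213
```

```bash
python3 - <<'E'
from h import *
s=get_image("scene");crop("scene",s,220,190,120,100,6,"pics/d3.png")
c,sn=np.cos(.0301),np.sin(.0301)
for P in[(-58,-36),(-58,36),(58,61),(58,-61)]: print(P,.4712+(c*P[0]-sn*P[1])/1000,.2938+(sn*P[0]+c*P[1])/1000)
plan(.4143,.2560,.09,1.7)
E
```

```text
(-58, -36) 0.4143097086883353 0.25607077055552385
(-58, 36) 0.412142835924323 0.32803815665801184
(58, 61) 0.5273379049352716 0.35651790517450666
(58, -61) 0.5310095504520702 0.2345731676119576
turn [ 0.09  0.12 80.69] shift now [ 76.7 283.5   8. ] shift after [292.1 -29.8   8.2] q [-0.2309  0.2172  1.958   0.0001  0.9639 -1.6689] t 30.975 w 0.02101488675639118 F [ 0.7566 -0.2636 -0.6651]
```

View pics/d3.png

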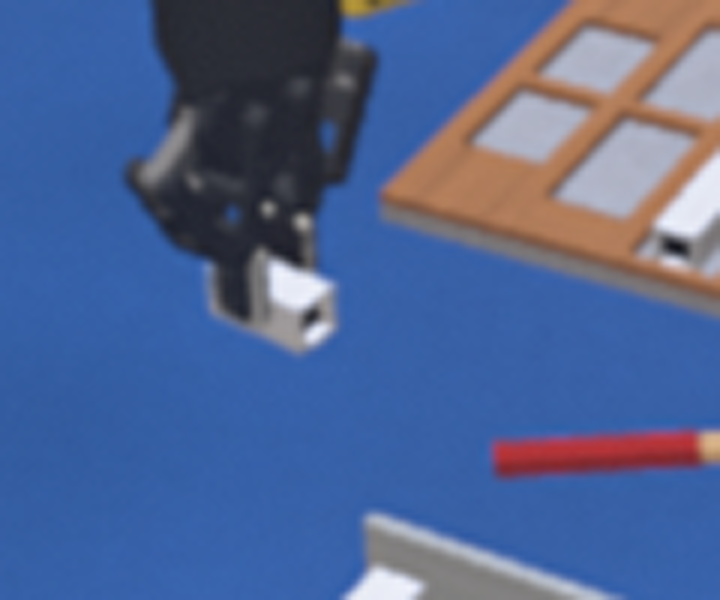

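>>> drive_tool(targets=[0,0,10.1,0,0,0,0.15,0,0,10.1,0,0,0,0.15,0,0,10.1,0,0,0,0.15,0,0,10.1,0,0,0,0.15,0,0,10.1,0,0,0,0.15,0,0,10.1,0,0,0,0.15,0,0,10.1,0,0,0,0.15,0,0,10,0,0,0,0.15,0,0,0,49,-5,0,0.15,0,0,0,49,-5,0,0.15,0,0,0,49,-5,0,0.15,0,0,0,49,-5,0,0.15])

```text
clock: 32.48
position: [0.4251, 0.1615, 0.096]
ee_rot: [-0.001, 0.697, 0.717, -0.001]
contact_force: [0.7, 0.4, -0.2]
width: 0.0211
```

>>> drive_tool(targets=[0,0,0,48,-5,0,0.15,0,0,0,48,-5,0,0.15,0,0,0,0,0,20,0.15,0,0,0,0,0,20,0.15,0,0,0,0,0,0,0.15,0,0,0,0,0,0,0.15])

```text
clock: 33.22
position: [0.4136, 0.2558, 0.0571]
ee_rot: [-0.0, 0.697, 0.717, -0.0]
contact_force: [-0.1, 0.6, 0.1]
width: 0.021
```

```bash
python3 - <<'E'
from h import *
plan(.4143,.2560,.018,1.7)
s=get_image("scene");crop("scene",s,270,150,120,100,6,"pics/d4.png")
E
```

```text
turn [-0.04  0.01 -0.03] shift now [ 0.2  0.8 39.1] shift after [ 0.2  0.8 39.1] q [0.4107 0.3142 1.9446 0.0001 0.8835 0.3815] t 33.225 w 0.02098975443845292 F [-0.0957  0.5602  0.0722]
```

View pics/d4.png

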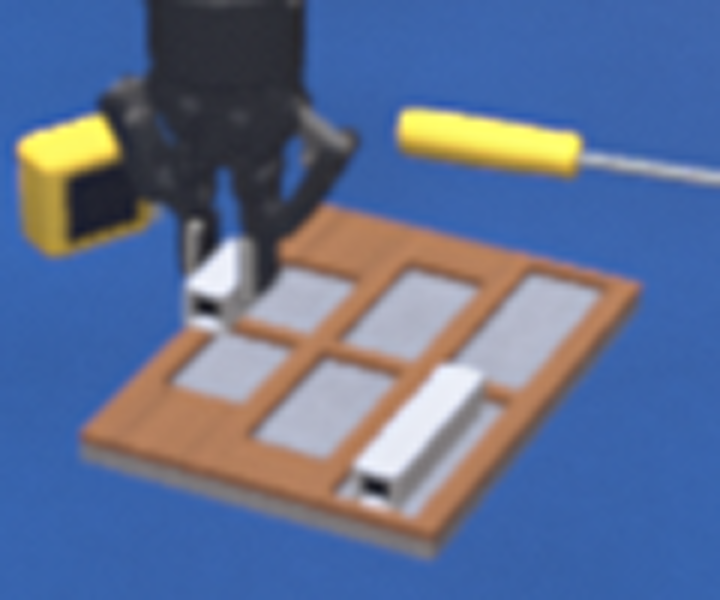

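The piece is over the short row, and the tape measure is well clear behind it. I'll lower it and release.

>>> drive_tool(targets=[0,0,0,0,0.8,15,0.15,0,0,0,0,0,15,0.15,0,0,0,0,0,8,0.15,0,0,0,0,0,0,0.15,0,0,0,0,0,0,0.15])

```text
clock: 33.9
position: [0.4149, 0.2562, 0.0199]
ee_rot: [0.0, 0.697, 0.717, 0.001]
contact_force: [-0.3, -0.2, 0.5]
width: 0.0207
```

>>> drive_tool(targets=[0,0,0,0,0,1,0.15,0,0,0,0,0,0,0.25,0,0,0,0,0,0,0.4,0,0,0,0,0,-20,0.4,0,0,0,0,0,-40,0.4,0,0,0,-40,0,-20,0.5,0,0,0,-50,0,0,0.6,0,0,0,-50,0,0,0.6,0,0,0,0,0,0,0.6])

```text
clock: 35.02
position: [0.4184, 0.1135, 0.0985]
ee_rot: [0.0, 0.698, 0.716, -0.0]
contact_force: [0.9, 0.7, 0.5]
width: 0.0512
```

```bash
python3 - <<'E'
from h import *
t=get_image("top");cv2.imwrite("pics/t12.png",t[:,:,::-1])
crop("top",t,170,225,130,95,6,"pics/d5.png")
for n,b in dict(p2=(435,290,475,340),p3=(465,335,500,378)).items():
    print(n,rect(t,*b,.022,170))
E
```

```text
p2 (((402.4185485839844, -232.60958862304688), (22.18157386779785, 102.91520690917969), 56.611331939697266), 419)
p3 (((312.9516296386719, -289.2825622558594), (21.656963348388672, 50.905975341796875), 77.44615173339844), 217)
```

View pics/t12.png

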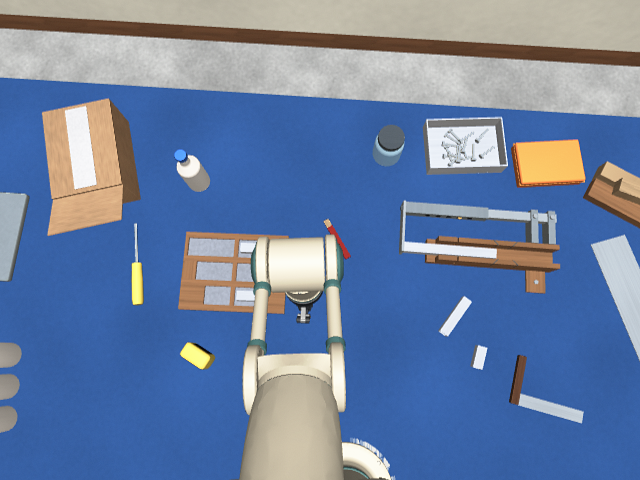

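View pics/d5.png

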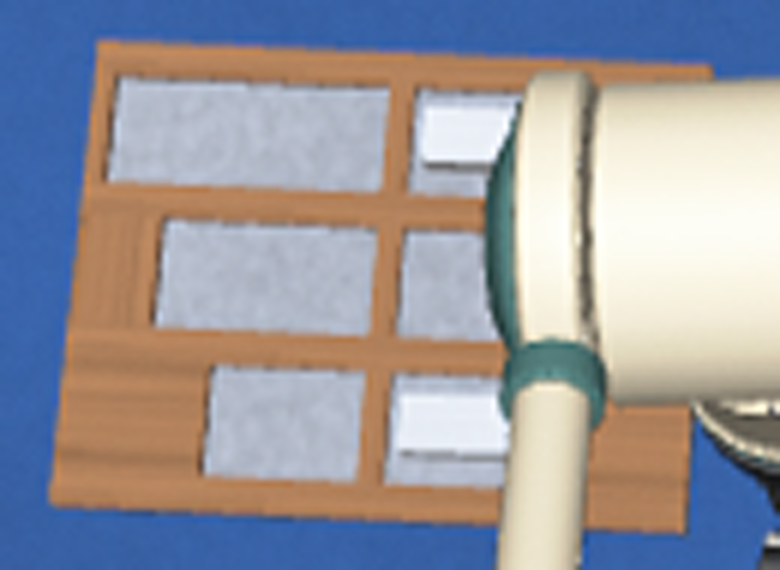

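```bash
python3 - <<'E'
from h import *
plan(.4024,-.2326,.06,56.6)
E
```

```text
turn [  0.03  -0.01 -55.12] shift now [-347.1  -25.2   38.3] shift after [-177.8 -299.1   38.5] q [0.1072 0.1904 1.9949 0.0004 0.9559 0.0812] t 35.075 w 0.05144039738384818 F [ 0.1133  1.0086 -0.009 ]
```

>>> drive_tool(targets=[0,0,0,-50,-3.5,0,0.6,0,0,0,-50,-3.5,0,0.6,0,0,0,-50,-3.5,0,0.6,0,0,0,-50,-3.5,0,0.6,0,0,0,-50,-3.5,0,0.6,0,0,0,-50,-3.5,0,0.6,0,0,-9.2,-47,-4,0,0.6,0,0,-9.2,0,0,0,0.6,0,0,-9.2,0,0,0,0.6,0,0,-9.2,0,0,0,0.6,0,0,-9.2,0,0,0,0.6,0,0,-9.1,0,0,0,0.6])

```text
clock: 36.58
position: [0.4048, -0.2304, 0.0982]
ee_rot: [0.0, 0.282, 0.959, 0.0]
contact_force: [-0.0, 0.1, 0.8]
width: 0.0514
```

>>> drive_tool(targets=[0,0,0,0,0,20,0.6,0,0,0,0,0,18,0.6,0,0,0,0,0,0,0.6,0,0,0,0,0,0,0.6])

```text
clock: 37.08
position: [0.4046, -0.2312, 0.0607]
ee_rot: [0.0, 0.285, 0.958, 0.0]
contact_force: [0.7, 0.1, -0.5]
width: 0.051
```

```bash
python3 - <<'E'
from h import *
plan(.4024,-.2326,.007,56.6)
s=get_image("scene");crop("scene",s,140,240,120,100,6,"pics/e1.png")
E
```

```text
turn [0.02 0.04 0.25] shift now [ 1.2 -2.4 53.7] shift after [ 1.1 -2.4 53.7] q [-0.6688  0.2833  1.9831  0.0004  0.8745 -1.6613] t 37.075 w 0.05103792451467115 F [ 0.7368  0.1183 -0.5203]
```

View pics/e1.png

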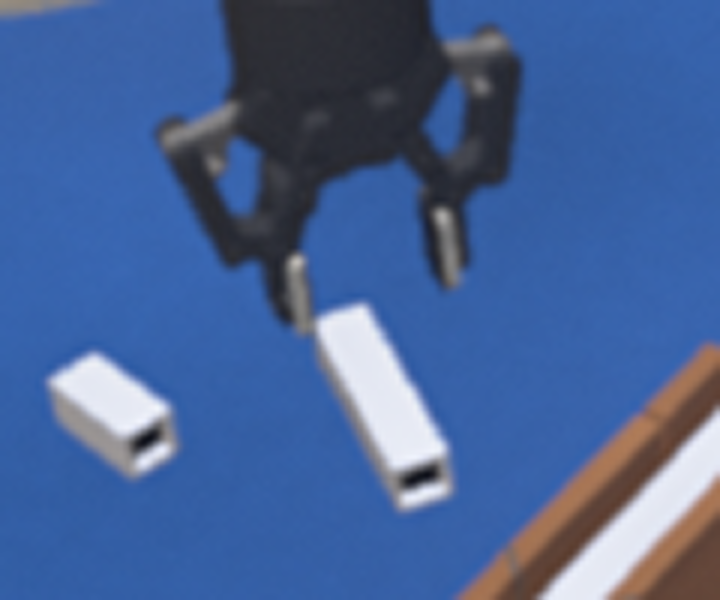

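Both loose pieces are in view. The gripper is above the long one, at about (382,405) in the crop, so I'll descend and grip it.

>>> drive_tool(targets=[0,0,0.2,1,-2.4,20,0.6,0,0,0,0,0,20,0.6,0,0,0,0,0,12.5,0.6,0,0,0,0,0,0,0.6,0,0,0,0,0,0,0.5,0,0,0,0,0,0,0.4,0,0,0,0,0,0,0.3,0,0,0,0,0,0,0.2,0,0,0,0,0,0,0.15,0,0,0,0,0,0,0.15])

```text
clock: 38.38
position: [0.4019, -0.2332, 0.0084]
ee_rot: [0.0, 0.287, 0.958, -0.0]
contact_force: [-0.6, 1.0, 6.1]
width: 0.0208
```

>>> drive_tool(targets=[0,0,0,0,0,-10,0.15,0,0,0,0,0,-25,0.15,0,0,0,0,0,-35,0.15,0,0,0,0,0,-20,0.15,0,0,0,0,0,0,0.15])

```text
clock: 39.0
position: [0.4026, -0.2337, 0.0994]
ee_rot: [0.002, 0.287, 0.958, -0.001]
contact_force: [-0.2, -0.8, -0.6]
width: 0.0209
```

```bash
python3 - <<'E'
from h import *
plan(.5273,.3565,.09,1.7)
s=get_image("scene");crop("scene",s,140,220,120,100,6,"pics/e2.png")
E
```

```text
turn [ 0.1   0.22 54.89] shift now [220.9 561.4   8.3] shift after [586.2 142.2   9.4] q [-0.6757  0.2305  1.9351  0.0001  0.972  -1.6634] t 39.0 w 0.020890221059980268 F [-0.2094 -0.7543 -0.5953]
```

View pics/e2.png

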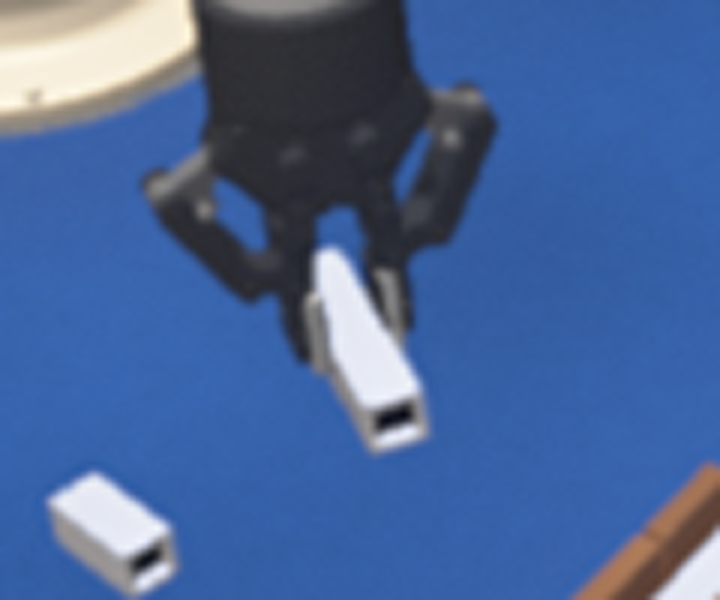

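>>> drive_tool(targets=[0,0,9.1,0,0,0,0.15,0,0,9.1,0,0,0,0.15,0,0,9.1,0,0,0,0.15,0,0,9.2,0,0,0,0.15,0,0,9.2,0,0,0,0.15,0,0,9.2,0,0,0,0.15,0,0,0,48,10,0,0.15,0,0,0,49,12,0,0.15,0,0,0,49,12,0,0.15,0,0,0,49,12,0,0.15,0,0,0,49,12,0,0.15,0,0,0,49,12,0,0.15])

```text
clock: 40.55
position: [0.4621, 0.0636, 0.0965]
ee_rot: [-0.001, 0.697, 0.717, -0.001]
contact_force: [0.6, -0.5, -0.3]
width: 0.0213
```

>>> drive_tool(targets=[0,0,0,49,12,0,0.15,0,0,0,49,12,0,0.15,0,0,0,49,12,0,0.15,0,0,0,49,12,0,0.15,0,0,0,49,12,0,0.15,0,0,0,48,12,0,0.15,0,0,0,0,0,0,0.15,0,0,0,0,0,0,0.15])

```text
clock: 41.55
position: [0.525, 0.3561, 0.096]
ee_rot: [-0.0, 0.696, 0.718, -0.002]
contact_force: [-1.0, -0.6, -1.0]
width: 0.0209
```

```bash
python3 - <<'E'
from h import *
plan(.5273,.3565,.055,1.7)
s=get_image("scene");crop("scene",s,270,130,130,110,5.5,"pics/e3.png")
E
```

```text
turn [-0.19  0.13  0.02] shift now [ 0.5  2.4 41. ] shift after [ 0.4  2.3 41. ] q [ 0.4866  0.4621  1.5654 -0.0006  1.1181  0.4568] t 41.55 w 0.020866090945781433 F [-0.995  -0.6328 -0.9575]
```

View pics/e3.png

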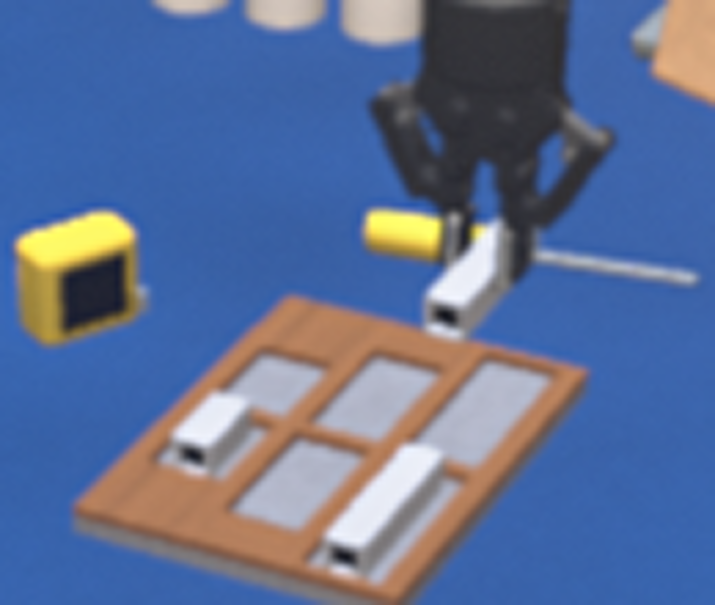

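>>> drive_tool(targets=[0,0,0,0,1.5,20,0.15,0,0,0,0,0,20,0.15,0,0,0,0,0,20,0.15,0,0,0,0,0,0,0.15,0,0,0,0,0,0,0.15])

```text
clock: 42.22
position: [0.5282, 0.3563, 0.0385]
ee_rot: [0.0, 0.697, 0.717, 0.0]
contact_force: [0.1, -0.2, -0.5]
width: 0.021
```

```bash
python3 - <<'E'
from h import *
plan(.5273,.3565,.0185,1.7)
s=get_image("scene");crop("scene",s,270,150,130,100,5.5,"pics/e4.png")
E
```

```text
turn [ 0.03 -0.01 -0.08] shift now [ 0.2 -0.9 20. ] shift after [ 0.2 -0.9 20. ] q [ 0.4843  0.5203  1.6271 -0.      0.9935  0.4561] t 42.225 w 0.02099386879219835 F [ 0.1198 -0.1949 -0.5408]
```

View pics/e4.png

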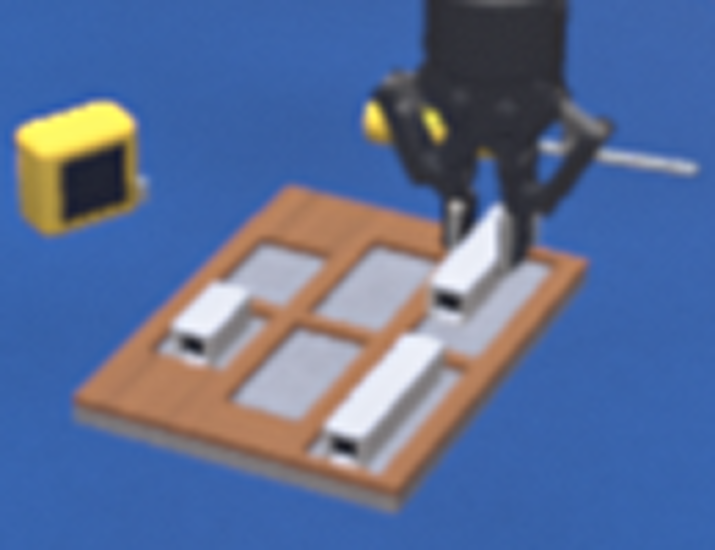

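```bash
python3 - <<'E'
from h import *
for dx in(-11,11):
  for z in(.0522,.0302):
    print(dx,z,((proj("scene",(.5282+.0015+dx/1000,.3563-.05,z))[0]-[270,150]+.5)*5.5-.5).round(1))
E
```

```text
-11 0.0522 [425.7 280.8]
-11 0.0302 [424.6 315.9]
11 0.0522 [463.  291.1]
11 0.0302 [461.6 326.3]
```

>>> drive_tool(targets=[0,0,0,0,-1,10,0.15,0,0,0,0,0,8,0.15,0,0,0,0,0,1,0.15,0,0,0,0,0,0,0.15])

```text
clock: 42.78
position: [0.5267, 0.357, 0.0186]
ee_rot: [-0.0, 0.697, 0.717, -0.0]
contact_force: [-0.4, 1.3, -1.6]
width: 0.0211
```

>>> drive_tool(targets=[0,0,0,0,0,0.5,0.15,0,0,0,0,0,0,0.25,0,0,0,0,0,0,0.4,0,0,0,0,0,-20,0.4,0,0,0,0,0,-40,0.4,0,0,0,-40,-10,-20,0.5,0,0,0,-50,-20,0,0.6,0,0,0,-50,-20,0,0.6,0,0,0,-50,-20,0,0.6,0,0,0,-50,-20,0,0.6,0,0,0,0,0,0,0.6])

```text
clock: 44.15
position: [0.442, 0.1119, 0.0984]
ee_rot: [-0.0, 0.698, 0.716, -0.001]
contact_force: [-0.7, 0.4, -0.2]
width: 0.0513
```

```bash
python3 - <<'E'
from h import *
s=get_image("scene");crop("scene",s,270,150,130,100,5.5,"pics/e5.png")
t=get_image("top");cv2.imwrite("pics/t13.png",t[:,:,::-1]);print(rect(t,465,335,500,378,.022,170))
plan(.313,-.2893,.06,77.3)
E
```

```text
(((312.9516296386719, -289.2825622558594), (21.656963348388672, 50.905975341796875), 77.44615173339844), 217)
turn [  0.11   0.03 -75.71] shift now [-399.9 -142.8   38.2] shift after [  39.6 -422.7   38.8] q [0.0995 0.2236 1.9471 0.0008 0.9692 0.0714] t 44.25 w 0.05132251202969988 F [-0.2243 -0.1575  0.1833]
```

View pics/e5.png

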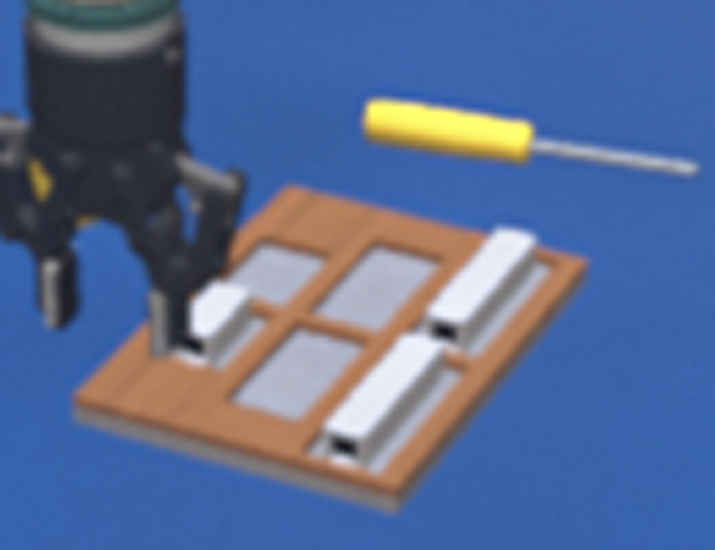

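View pics/t13.png

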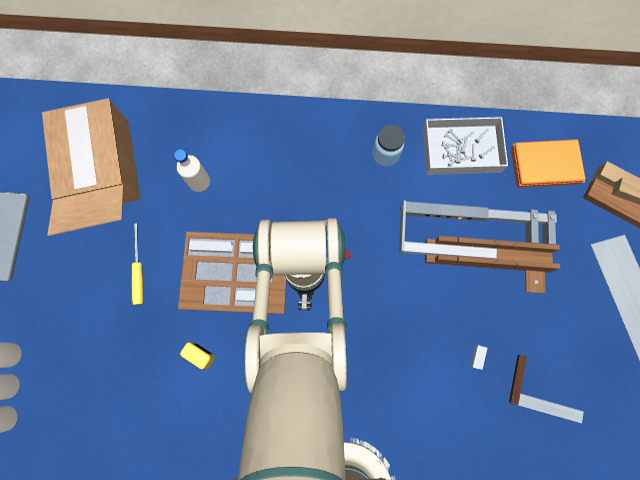

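>>> drive_tool(targets=[0,0,0,-50,-18,0,0.5,0,0,0,-50,-18,0,0.5,0,0,0,-50,-18,0,0.5,0,0,0,-50,-18,0,0.5,0,0,0,-50,-18,0,0.5,0,0,0,-50,-18,0,0.5,0,0,0,-50,-18,0,0.5,0,0,0,-49,-17,0,0.5,0,0,-9.5,0,0,0,0.5,0,0,-9.5,0,0,0,0.5,0,0,-9.5,0,0,0,0.5,0,0,-9.5,0,0,0,0.5])

```text
clock: 45.75
position: [0.3146, -0.2889, 0.0984]
ee_rot: [0.001, 0.422, 0.907, 0.0]
contact_force: [-0.1, -0.5, 0.4]
width: 0.0427
```

>>> drive_tool(targets=[0,0,-9.5,0,0,0,0.5,0,0,-9.5,0,0,0,0.5,0,0,-9.4,0,0,0,0.5,0,0,-9.4,0,0,0,0.5,0,0,0,0,0,20,0.5,0,0,0,0,0,18,0.5,0,0,0,0,0,0,0.5,0,0,0,0,0,0,0.5])

```text
clock: 46.75
position: [0.3139, -0.289, 0.0607]
ee_rot: [0.0, 0.108, 0.994, -0.0]
contact_force: [0.3, -0.4, 1.0]
width: 0.0425
```

```bash
python3 - <<'E'
from h import *
plan(.313,-.2893,.007,77.3)
s=get_image("scene");crop("scene",s,100,250,120,100,6,"pics/f1.png")
E
```

```text
turn [-0.03  0.06  0.26] shift now [ 0.9 -0.5 53.7] shift after [ 0.8 -0.5 53.7] q [-0.9077  0.2328  2.0625  0.0003  0.8451 -2.2615] t 46.75 w 0.04247585433026663 F [ 0.2898 -0.36    0.9891]
```

View pics/f1.png

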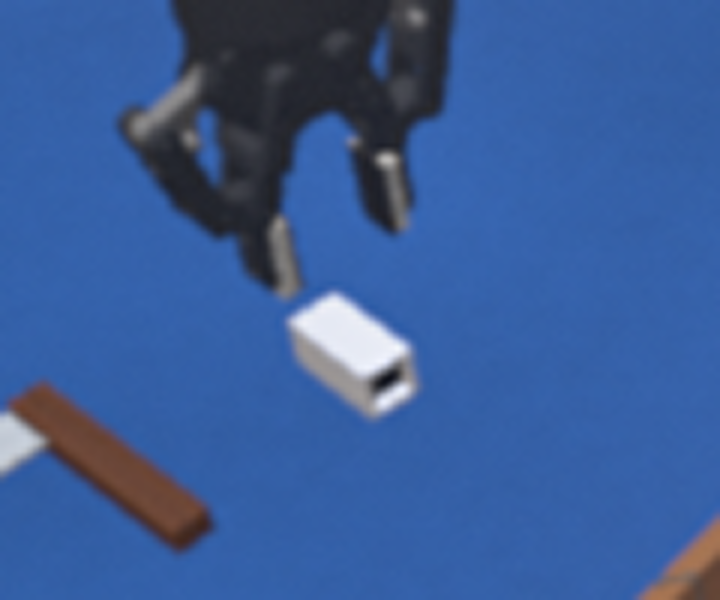

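The gripper is above the last short piece, at about (353,355) in the crop, and the square is clear. Gripping it now.

>>> drive_tool(targets=[0,0,0,1,-0.5,20,0.5,0,0,0,0,0,20,0.5,0,0,0,0,0,12.5,0.5,0,0,0,0,0,0,0.5,0,0,0,0,0,0,0.4,0,0,0,0,0,0,0.3,0,0,0,0,0,0,0.2,0,0,0,0,0,0,0.15,0,0,0,0,0,0,0.15])

```text
clock: 47.92
position: [0.312, -0.2894, 0.0085]
ee_rot: [0.001, 0.109, 0.994, -0.001]
contact_force: [-0.1, 0.4, 6.3]
width: 0.0209
```

>>> drive_tool(targets=[0,0,0,0,0,-10,0.15,0,0,0,0,0,-25,0.15,0,0,0,0,0,-35,0.15,0,0,0,0,0,-20,0.15,0,0,0,0,0,0,0.15])

```text
clock: 48.55
position: [0.3124, -0.2898, 0.0994]
ee_rot: [0.002, 0.109, 0.994, -0.002]
contact_force: [0.6, -1.3, 0.5]
width: 0.0205
```

```bash
python3 - <<'E'
from h import *
plan(.4121,.328,.09,1.7)
s=get_image("scene");crop("scene",s,100,230,120,100,6,"pics/f2.png")
E
```

```text
turn [-0.    0.26 75.79] shift now [ 36.6 624.8   7.6] shift after [614.6 118.    9.4] q [-0.9116  0.1761  2.0115  0.0001  0.9497 -2.2641] t 48.55 w 0.020524814132821714 F [ 0.553  -1.3167  0.4693]
```

View pics/f2.png

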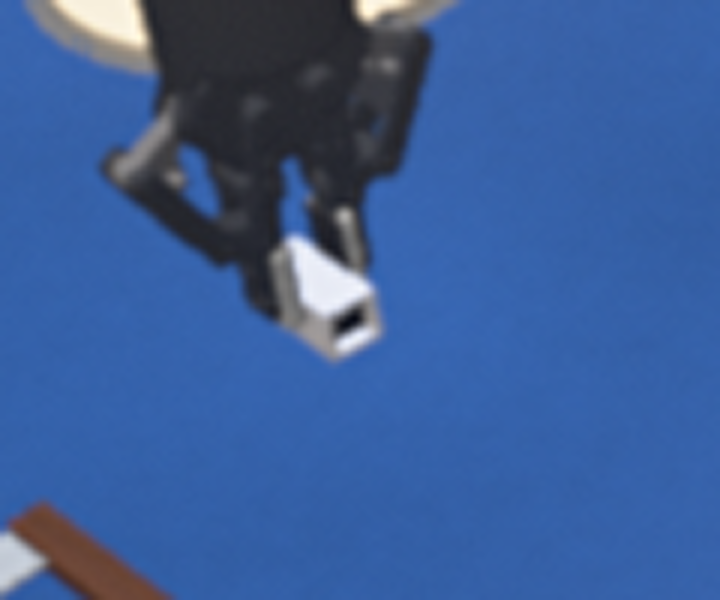

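>>> drive_tool(targets=[0,0,9.5,0,0,0,0.15,0,0,9.5,0,0,0,0.15,0,0,9.5,0,0,0,0.15,0,0,9.5,0,0,0,0.15,0,0,9.5,0,0,0,0.15,0,0,9.5,0,0,0,0.15,0,0,9.4,0,0,0,0.15,0,0,9.4,0,0,0,0.15,0,0,0,40,12,0,0.15,0,0,0,48,12,0,0.15,0,0,0,48,12,0,0.15,0,0,0,48,12,0,0.15])

```text
clock: 50.1
position: [0.3534, -0.1017, 0.0967]
ee_rot: [-0.001, 0.697, 0.717, -0.0]
contact_force: [0.5, 0.1, -0.6]
width: 0.021
```

>>> drive_tool(targets=[0,0,0,48,12,0,0.15,0,0,0,48,12,0,0.15,0,0,0,48,12,0,0.15,0,0,0,48,12,0,0.15,0,0,0,48,12,0,0.15,0,0,0,48,10,0,0.15,0,0,0,48,0,0,0.15,0,0,0,48,0,0,0.15,0,0,0,46,0,0,0.15,0,0,0,0,0,0,0.15])

```text
clock: 51.35
position: [0.4108, 0.3307, 0.0963]
ee_rot: [-0.001, 0.695, 0.719, -0.001]
contact_force: [0.2, 0.7, -0.9]
width: 0.0208
```

```bash
python3 - <<'E'
from h import *
plan(.4121,.328,.0185,1.7)
print([ray("top",u,v,.062)[:2] for u,v in((187,342),(213,355),(205,368))])
s=get_image("scene");crop("scene",s,270,130,130,110,5.5,"pics/f3.png")
E
```

```text
turn [-0.08 -0.    0.2 ] shift now [-2.8  1.3 77.8] shift after [-2.7  1.2 77.8] q [0.5453 0.3194 1.8083 0.0009 1.0151 0.5117] t 51.35 w 0.020835326649728127 F [ 0.2122  0.6869 -0.8761]
[array([0.2992, 0.3713]), array([0.2754, 0.3102]), array([0.2464, 0.3244])]
```

View pics/f3.png

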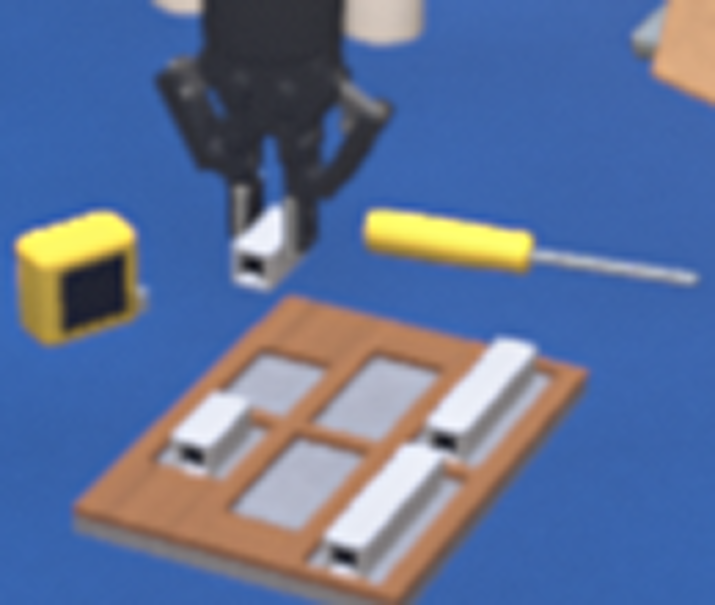

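Tape is 70 mm away. I'll lower the piece.

>>> drive_tool(targets=[0,0,0.2,-1,0.5,20,0.15,0,0,0,0,0,20,0.15,0,0,0,0,0,18,0.15,0,0,0,0,0,0,0.15,0,0,0,0,0,0,0.15])

```text
clock: 52.02
position: [0.4122, 0.3266, 0.04]
ee_rot: [0.0, 0.698, 0.716, -0.0]
contact_force: [-0.0, -0.6, 0.5]
width: 0.0209
```

```bash
python3 - <<'E'
from h import *
plan(.4121,.328,.0185,1.7)
s=get_image("scene");crop("scene",s,270,150,130,100,5.5,"pics/f4.png")
E
```

```text
turn [-0.01  0.01 -0.27] shift now [ 1.4 -0.1 21.5] shift after [ 1.4 -0.1 21.5] q [ 0.5377  0.385   1.8803 -0.0002  0.8765  0.5129] t 52.025 w 0.020911875901623744 F [-0.0194 -0.5892  0.4862]
```

View pics/f4.png

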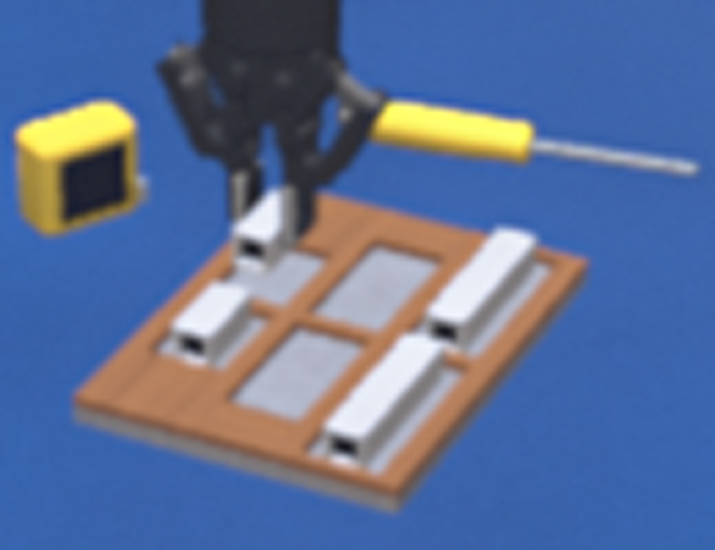

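>>> drive_tool(targets=[0,0,0,1.4,0,10,0.15,0,0,0,0,0,9,0.15,0,0,0,0,0,2,0.15,0,0,0,0,0,0,0.15])

```text
clock: 52.58
position: [0.4118, 0.3287, 0.0186]
ee_rot: [-0.0, 0.698, 0.716, -0.0]
contact_force: [-0.1, -0.6, -0.1]
width: 0.0211
```

>>> drive_tool(targets=[0,0,0,0,0,0.5,0.15,0,0,0,0,0,0,0.25,0,0,0,0,0,0,0.4,0,0,0,0,0,-20,0.4,0,0,0,0,0,-40,0.4,0,0,0,0,0,-50,0.5,0,0,0,-50,-20,-40,0.6,0,0,0,-50,-30,0,0.6,0,0,0,-50,-30,0,0.6,0,0,0,-50,-20,0,0.6,0,0,0,-50,0,0,0.6,0,0,0,-50,0,0,0.6])

```text
clock: 54.08
position: [0.3209, 0.0283, 0.1658]
ee_rot: [0.001, 0.698, 0.717, 0.001]
contact_force: [1.0, -0.5, -0.9]
width: 0.0511
```

>>> drive_tool(targets=[0,0,0,0,0,0,0.6,0,0,0,0,0,0,0.6])

```text
clock: 54.32
position: [0.321, 0.0299, 0.1655]
ee_rot: [-0.0, 0.698, 0.716, 0.0]
contact_force: [-0.7, 0.2, -0.4]
width: 0.0514
```

```bash
python3 - <<'E'
from h import *
s=get_image("scene");t=get_image("top")
cv2.imwrite("pics/s14.png",s[:,:,::-1]);cv2.imwrite("pics/t14.png",t[:,:,::-1])
b=cv2.resize(t[225:320,170:300,::-1],None,fx=4,fy=4,interpolation=cv2.INTER_CUBIC)
cv2.imwrite("pics/g1.png",b)
crop("top",t,395,190,180,110,4.4,"pics/g2.png");crop("scene",s,220,240,130,130,4.5,"pics/g3.png")
th=.03;p=np.array([.4712,.2938])
for n,bx in dict(l2=(235,236,289,262),l1=(180,236,240,262),s1=(231,283,265,312),s2=(198,283,238,312)).items():
    r,k=rect(t,*bx,.032,215)
    d=np.array(r[0])/1000-p;c,sn=np.cos(th),np.sin(th)
    print(n,r,k,"tray",(c*d[0]+sn*d[1]).round(4),(-sn*d[0]+c*d[1]).round(4))
print(rect(t,395,236,510,262,.042,180))
E
```

```text
l2 ((531.12939453125, 232.69683837890625), (21.25957489013672, 100.97103881835938), 1.3909355401992798) 371 tray 0.0581 -0.0629
l1 ((528.1807861328125, 353.60272216796875), (21.88043212890625, 103.14022064208984), 1.6935665607452393) 377 tray 0.0587 0.0581
s1 ((414.8453369140625, 253.96360778808594), (21.011476516723633, 51.466278076171875), 4.066318035125732) 200 tray -0.0575 -0.0381
s2 ((413.0098571777344, 326.469482421875), (21.2036075592041, 52.73231506347656), 1.0516806840896606) 203 tray -0.0572 0.0344
(((558.91650390625, -210.76100158691406), (222.34182739257812, 34.16626739501953), 87.5295639038086), 886)
```

View pics/t14.png

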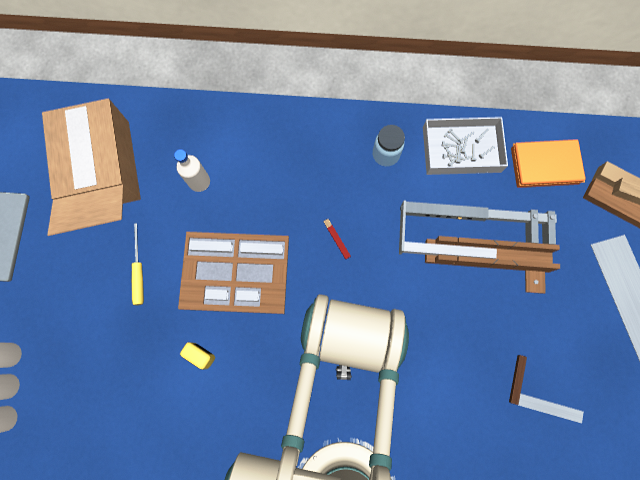

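View pics/g1.png

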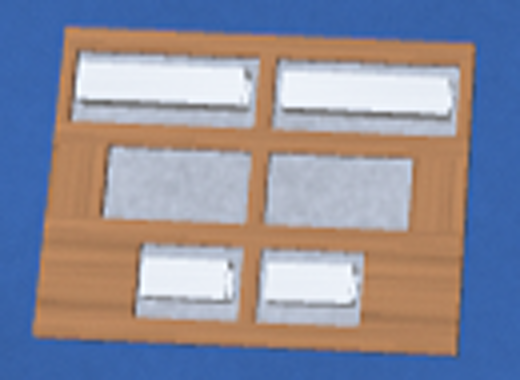

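View pics/g2.png

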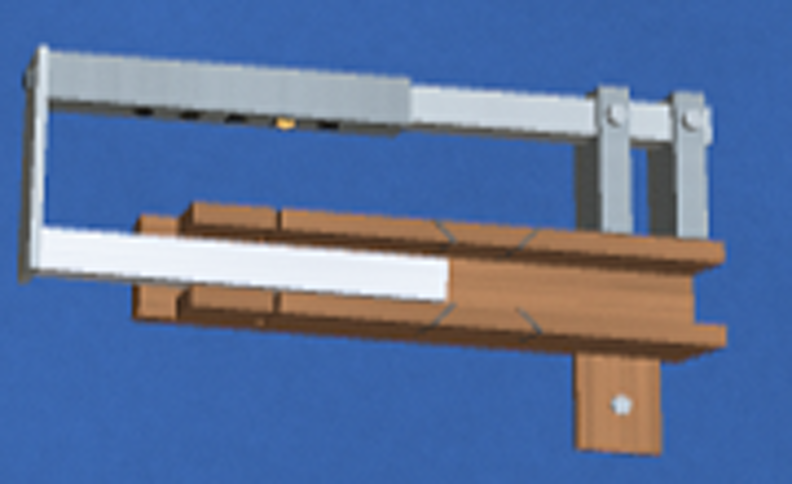

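View pics/g3.png

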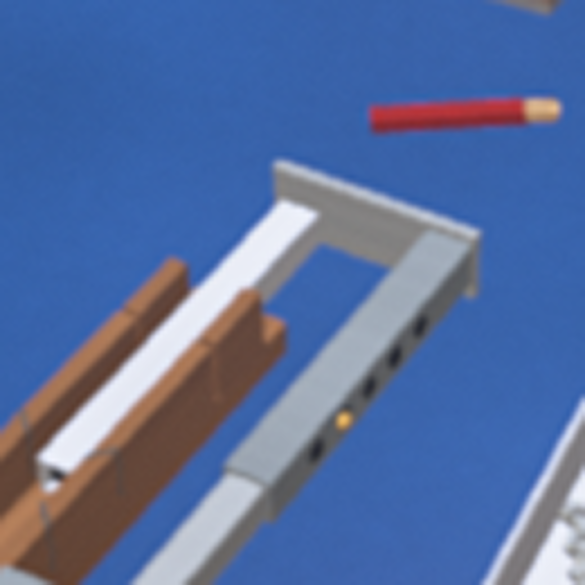

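View pics/s14.png

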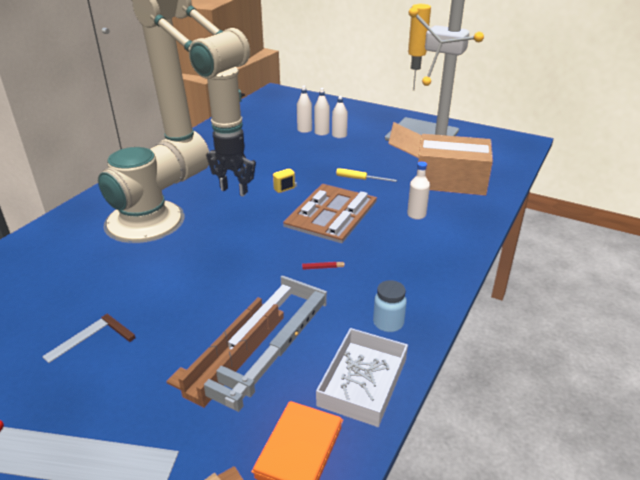

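```bash
python3 - <<'E'
from fit import *
a=cv2.imread("pics/top0.png").astype(np.float32).mean(2);b=cv2.imread("pics/t14.png").astype(np.float32).mean(2)
# edges: profile along tube line in world (z=.059), x mitre 92
p=[.5554,-.1824,-.0011]
ys=np.arange(-200,90,.25)
def prof(im,z,x):
    q=np.mean([proj("top",W(p,np.c_[np.full_like(ys,xx),ys,np.full_like(ys,z)])) for xx in[0]] ,axis=0) if 0 else None
    out=0
    for xx in x:
        q=proj("top",W(p,np.c_[np.full_like(ys,xx),ys,np.full_like(ys,z)])).astype(np.float32)
        out=out+cv2.remap(im,q[:,:1].copy(),q[:,1:].copy(),cv2.INTER_CUBIC)[:,0]
    return out/len(x)
for nm,z,x,lo,hi,lo2,hi2 in(("tube inner end",59,(86,90,94,98),-155,-128,-130,-103),("plate top",64,(30,40,50,60),45,70,68,88)):
    A=prof(a,z,x);B=prof(b,z,x)
    best=[]
    m=(ys>=lo)&(ys<=hi)
    for d in np.arange(18,32,.25):
        k=int(d/.25);Am=A[m];i=np.nonzero(m)[0]+k
        if i.max()>=len(B):continue
        best.append((np.abs(Am-Am.mean()-B[i]+B[i].mean()).mean(),d))
    print(nm,sorted(best)[:3])
E
```

```text
tube inner end [(np.float32(1.0769131), np.float64(26.5)), (np.float32(1.0779232), np.float64(26.75)), (np.float32(1.326967), np.float64(26.25))]
plate top [(np.float32(58.53096), np.float64(18.0)), (np.float32(58.582756), np.float64(19.75)), (np.float32(58.793777), np.float64(18.25))]
```

```bash
python3 - <<'E'
from h import *
for n,f,b in(("top",("top0","t12","t14"),(450,205,470,228)),("scene",("scene0","s14"),(288,322,306,342))):
    for k in f:
        im=cv2.imread(f"pics/{k}.png")[:,:,::-1].astype(int)
        r=im[b[1]:b[3],b[0]:b[2]];w=np.clip(r[...,0]-r[...,2]-20,0,None)
        y,x=np.mgrid[b[1]:b[3],b[0]:b[2]]
        print(n,k,w.sum(),((w*x).sum()/w.sum()).round(2),((w*y).sum()/w.sum()).round(2))
E
```

```text
top top0 668 459.38 217.57
top t12 637 459.38 217.58
top t14 649 459.38 217.57
scene scene0 773 295.9 332.95
scene s14 767 295.91 332.93
```

Both buttons stick out exactly as far as they did at the start, and the stop is latched about 26.5 mm out. Everything is at rest and the arm is clear, so I'm handing in.

```bash
python3 -c "
from rig import sign_off
print(sign_off())"
```

```text
the job is handed in; nothing more can be done
None
```

The job is handed in, and my last checks found nothing out of place; the hand-in itself gives no verdict. It took about 54 s of the 210 s allowed.

**What I did**
- **Length stop:** I squeezed both buttons, drew the tube out one hole and saw both pop out.
- **Bar:** I cleared long2 from the channel, then laid the bar in it against the stop plate.
- **Cut pieces:** This run had long1, long2 and two short pieces, no mediums. The two longs are in the long row and the two shorts in the short row. One short was knocked aside along the way, so I measured it again before picking it up.

**Last checks, from the final pictures**
- **Buttons:** Their image positions match the start to about 0.02 pixel, so both stand out as before.
- **Stop travel:** The tube measures about 26.5 mm further out. That is inside the 22.5 to 27.5 mm window, but towards its outer edge and slightly beyond the 1.2 mm play I expected. I put the difference down to measurement error and did not push it back.
- **Bar:** It shows no visible gap at the plate, and it met the channel floor when I lowered it. A final automatic fit of the bar's outline disagreed because it also took in the plate, so I relied on an earlier fit and the pictures.
- **Pieces in the tray:** All lie in their pockets, within 1 mm of the row's middle across it and within 3 mm of the pocket's middle along it.
- **Other things on the bench:** They look unmoved, and the arm is clear of everything.

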